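# Overlap the slide cases on the sloping stand

### The job

Three slide cases are to overlap up the sloping stand like roof slates, each with its label end down the slope and lying flat and square, in line with the one below, and with its lower edge right at the top of the label strip below, so that each strip shows in full and nothing more. The blue case is already in place at the bottom lip: first slide the yellow case, which is too high and skew, down the slope to its line on the blue one; then take the green case from the bench, lay it above and bring it down to its line on the yellow one. Let go of everything, and leave the blue and red cases, the timer and the marker where they are.

Things in the scene. Friction and masses are not known exactly. Their poses are not given: they have to be found in the camera images.
- stand: Fixed stand: flat white deck 245 mm long, 116 wide, rising at 15 degrees away from the robot, no side walls; along its low edge a lip stands 6 mm above the deck, 5 mm thick. Origin: on the deck's face at the inside of the lip, mid-width, 16 mm above the bench. x up the slope along the deck, y across (left seen from the low end), z square out of the deck.
- stand_line1 (a point): Point on the deck, mid-width, 30 mm up the slope from the lip: level with the lower pair of short black marks on the deck's side margins, the line for the yellow case's lower edge.
- stand_line2 (a point): The same at 60 mm: the upper pair of black marks, the line for the green case's lower edge.
- case_blue: Flat rigid grey slide case, 120 mm long (x), 60 wide (y), 6 thick (z), 60 g; a blue strip covers its full width for 30 mm from the label end (-x end), two glass windows on the rest. Origin: centre of underside; +z out of the labelled face. Lies flat on the deck, label end against the lip; loose, held by friction and lip.
- case_blue_low (a point): Middle of the underside's edge at the label end of the blue case (its origin - 60 mm along its x). 
- case_yellow: Flat rigid grey slide case, 120 mm long (x), 60 wide (y), 6 thick (z), 60 g; a yellow strip covers its full width for 30 mm from the label end (-x end), two glass windows on the rest. Origin: centre of underside; +z out of the labelled face. Starts on the stand, label end down the slope, skew up to 0.14 rad, 46 to 63 mm too high.
- case_yellow_low (a point): Middle of the underside's edge at the label end of the yellow case (its origin - 60 mm along its x). At the start the case rests on the blue case's upper edge and, with its own upper edge, on the deck (tilted about 5 degrees to it). Slid down it tips flat onto the blue case: underside 6 mm above the deck. Friction (0.8 to 1.2) keeps every case where it is left on the slope.
- case_green: Flat rigid grey slide case, 120 mm long (x), 60 wide (y), 6 thick (z), 60 g; a green strip covers its full width for 30 mm from the label end (-x end), two glass windows on the rest. Origin: centre of underside; +z out of the labelled face. Starts flat on the bench left of the stand, label end roughly towards the robot.
- case_green_low (a point): Middle of the underside's edge at the label end of the green case (its origin - 60 mm along its x). Finally this case lies on the yellow one, underside 12 mm above the deck, upper end overhanging. Laid more than about 18 mm too high it may tip itself and the yellow one up.
- case_red: Flat rigid grey slide case, 120 mm long (x), 60 wide (y), 6 thick (z), 60 g; a red strip covers its full width for 30 mm from the label end (-x end), two glass windows on the rest. Origin: centre of underside; +z out of the labelled face. Bystander, flat on the bench left of the stand, beside the green one.
- timer: Bystander: white countdown timer, 33 x 52 x 47 mm, standing on the bench right of the stand. Origin: centre of its underside.
- marker: Bystander: marker pen with a blue cap, 134 mm long, 13 mm thick, lying on the bench near its front edge, to the left. Origin: centre of its underside.
Mind the look-alikes: they are no part of the job. What is shaped like the case_yellow but purple is not meant.

How it is judged:
By the outcome, as a careful person would: the job done as asked, in the order asked, and still so for the second after the job is handed in, with the robot touching nothing.
It also fails if it takes over 69 s, if anything falls off the work surface, if the arm or the gripper's body presses on something with over 40 N, if the wrist force passes 120 N, or if a joint passes its speed limit or range.

### The arm

A 7-joint arm with a two-finger parallel gripper is mounted at the origin on a cart in front of the work surface, level with it; the furniture and walls round the work are solid. World frame = base frame: x ahead of the robot, y to its left, z up, the work surface at z = 0. Lengths are in m, angles in rad, forces in N, time in s.
With the tool pointing down it reaches from about 0.35 to 0.9 m from the base axis. Payload 8.1 kg.
Tool frame: the origin (TCP) lies midway between the tips of the shut fingers; the grasp point (between the pads) lies 19 mm behind it; z points along the fingers, y is the line along which they close (so a half turn about z gives the same grasp; the last joint's range is limited). The gripper opens to 92 mm and grips with 3 to 60 N. Pads are 19 mm wide; open, the fingers measure 130 mm over their backs; the gripper's body (75 mm by 190 mm) begins 47 mm behind the grasp point.
Start: joints at [-1.279, 0.434, 0.025, 1.573, -0.012, 1.134, -0.075], TCP at [0.24, 0.577, 0.227] pointing down, gripper open.
Joint ranges: [-2.62, 2.62], [-0.44, 2.09], [-1.27, 1.32], [0.08, 2.57], [-1.32, 4.46], [0.12, 2], [-2.74, 2.74]. Speed limits (rad/s): [2.22, 2.22, 3.01, 3.01, 3.14, 3.14, 3.14].

### API

Orientations are given as a rotation vector (axis times angle).
In Python, from cell import arm gives the robot as it stands.
- The arm moves only by the tool arm_command, never from a script. Its arguments are lists of equal length, an entry for each row: "dp": the shift along the tool's x, y, z in units of 25 mm (1.0 is 25 mm), a list of three; "angular": the turn, a rotation vector about the tool's x, y, z in units of 0.15 rad (1.0 is 0.15 rad), a list of three; "claw": the opening, from 0 (shut) to 1 (fully open). In form: {"dp": [[x, y, z], ...], "angular": [[rx, ry, rz], ...], "claw": [claw, ...]}. A call has 1 to 10 rows; each row shifts and turns the commanded pose from where the row before left it, along the tool's axes as they then stand; what a row does not reach is not made up. A row lasts 1/10 s, in which the tool goes at most 50 mm and 8.59 degrees, less where a joint would pass 70% of its speed; a pose out of reach is approached as far as the arm can. A call with a number of a shift or a turn outside -1 to 1 is refused whole. A call with a gripper value outside its range is refused whole. The fingers move at their own pace and stop on an object; "force" is the grip in N (left out, the last holds). Time passes only in rows, so rows that do not move let the fingers close. It gives the time, the measured TCP pose, the force, the opening and the grip force at its end, in the units of the state.
- arm.observe(): the state, without advancing time (a new reading comes with each control period).
- arm.get_image(name): name is "side" or "top" or "wrist"; returns a dict with "frame" (420x560x3 uint8, red, green, blue), "z_map" (420x560 float32, m along the optical axis (not along the pixel's ray), 0 where there is no reading), "K" (3x3 intrinsics, pixels), "R" (3x3) and "t" (3): a world point X has camera coordinates R X + t. Camera axes: x right, y down, z forward; pixel columns grow to the right and rows downward; lengths in m; the calibration is good to about 2 mm. The wrist camera is an equidistant fisheye: a pixel r from the principal point sees the ray r / f radians off the axis. A picture is of the moment at which its call begins.
- arm.sign_off(): hands the job in; it is judged then, once.
The state is a dict: "clock": time; "joints": joint angles; "dq": joint speeds; "joint_efforts": joint torques, N m; "position": TCP position; "ee_rot": TCP orientation; "force": force on the tool from outside, world axes, zero at the start; "ft_torque": the same for the moment, N m; "width": opening from 0.0 (shut) to 1.0 (fully open); "gripper_force": force on a finger pad.
Only numpy, scipy, OpenCV 4.12 (cv2) and the standard library are available. Lean on these libraries where they do the work, as an engineer would, in place of code of your own. Each camera call takes 0.05 s, during which the arm holds its last target. There are 200 camera calls.

## Working session

There is one attempt and no reset: what is moved stays moved. The work goes in short steps, Python scripts to look and compute and a tool call to move; the robot and the scene stay as the last step left them, time stands still between calls to the robot, and variables do not carry over. Pictures are saved under pics/ and viewed, at most 10 in all, crops included, and the job is handed in when it is done.

Besides the shell and the picture viewer there is one more tool, called after "Call:" as a command line: name --argument value ..., lists and objects as JSON in quotes. arm_command: Moves the arm, as the interface text tells. Its arguments: {"type":"object","properties":{"dp":{"type":"array","items":{"type":"array","items":{"type":"number"}}},"angular":{"type":"array","items":{"type":"array","items":{"type":"number"}}},"claw":{"type":"array","items":{"type":"number"}},"force":{"type":"number"}},"required":["dp","angular","claw"]}

```bash
mkdir -p pics; ls; python3 - <<'E'
from cell import arm
import cv2,numpy as np
s=arm.observe(); print(s)
for n in("top","side"):
    d=arm.get_image(n); cv2.imwrite(f"pics/{n}0.png",d["frame"][...,::-1]); np.savez(f"{n}0.npz",**d); print(n,d["K"],d["R"],d["t"])
E
```

```text
pics
{'clock': 0.0, 'joints': array([-1.27863523,  0.43521391,  0.02495919,  1.57411831, -0.01162934,
        1.13400303, -0.0751056 ]), 'dq': array([-0.000789  , -0.0001447 , -0.00109523, -0.00035679, -0.00110533,
       -0.00080779,  0.00061713]), 'joint_efforts': array([ 5.44000850e-04, -6.67862391e+01,  9.84833501e-01, -3.14435935e+01,
       -6.06396748e-02,  4.29714366e-02,  1.51352738e-04]), 'position': array([0.2402022 , 0.57642797, 0.22594224]), 'ee_rot': array([-6.16147265e-01, -3.08037155e+00,  2.48908944e-03]), 'force': array([-0.18504875, -0.56572828,  0.61652673]), 'ft_torque': array([0.00922951, 0.00265654, 0.00033312]), 'gripper_force': 0.0, 'width': 0.9974049878405932}
top [[388.55681434   0.         284.58325608]
 [  0.         388.55681434 213.21453906]
 [  0.           0.           1.        ]] [[ 0.02909073 -0.99952703  0.00997221]
 [-0.98143258 -0.03045347 -0.18937442]
 [ 0.18958854 -0.00427801 -0.98185431]] [-0.15247225  0.43665867  1.05726677]
side [[383.76178543   0.         284.90533804]
 [  0.         383.76178543 210.73425366]
 [  0.           0.           1.        ]] [[ 0.88445934 -0.46640116  0.01419975]
 [-0.24085283 -0.48238202 -0.84219802]
 [ 0.39965184  0.74146986 -0.53898132]] [-0.44873547  0.10728575  1.18660508]
```

View pics/top0.png

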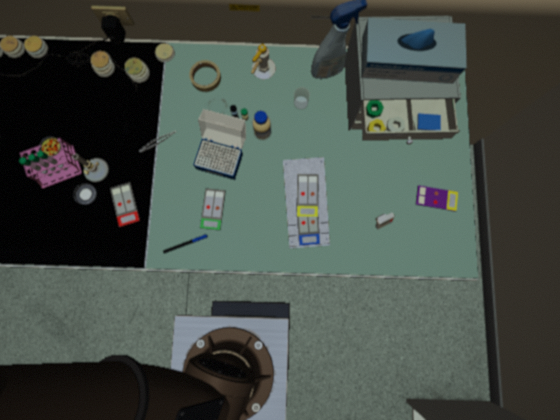

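View pics/side0.png

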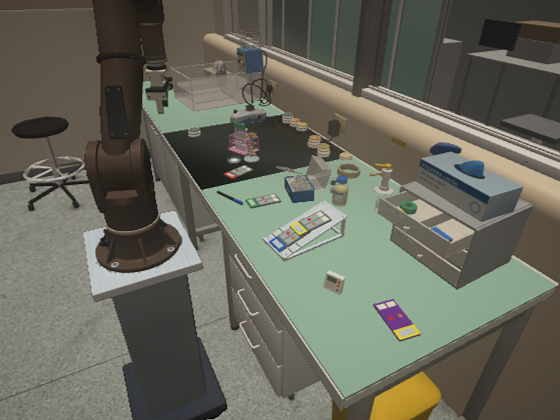

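The top view shows the blue strip at (309,239), with the yellow strip above it at (308,211) on a grey case on the white stand. The green strip is at (211,222) on the bench, with the red case at (127,218), the marker at (185,243) and the timer at (385,219).

Two things could be the yellow case: the grey one on the stand at (308,195), and the purple one with a yellow strip at (438,198). The grey one on the stand fits the description. I'll confirm it with an enlarged crop.

```bash
cat > h.py <<'E'
import numpy as np,cv2
from scipy.spatial.transform import Rotation as Rn
def load(n): return dict(np.load(n))
def cloud(d):
    z=d["z_map"];v,u=np.indices(z.shape);K=d["K"]
    c=np.stack([(u-K[0,2])/K[0,0]*z,(v-K[1,2])/K[1,1]*z,z],-1)
    return (c-d["t"])@d["R"]
def ray(d,uv,fish=False):
    uv=np.asarray(uv,float).reshape(-1,2);K=d["K"];p=(uv-K[:2,2])/[K[0,0],K[1,1]]
    if fish:
        r=np.linalg.norm(p,axis=1,keepdims=True)+1e-12
        c=np.c_[p/r*np.sin(r),np.cos(r)]
    else: c=np.c_[p,np.ones(len(p))]
    return -d["R"].T@d["t"], c@d["R"]
def onplane(d,uv,p0,n,fish=False):
    o,r=ray(d,uv,fish); return o+r*(((p0-o)@n)/(r@n))[:,None]
E
python3 - <<'E'
from h import *
d=load("top0.npz");f=d["frame"];P=cloud(d)
hsv=cv2.cvtColor(f,cv2.COLOR_RGB2HSV)
def show(nm,lo,hi,box):
    m=cv2.inRange(hsv,lo,hi);b=np.zeros_like(m);u0,v0,u1,v1=box;b[v0:v1,u0:u1]=m[v0:v1,u0:u1]
    n,l,st,c=cv2.connectedComponentsWithStats(b);i=1+st[1:,4].argmax();q=P[l==i]
    print(nm,st[i],c[i],np.median(q,0))
show("yellow",(22,120,90),(35,255,255),(285,160,330,250))
show("blue",(105,120,60),(130,255,255),(285,160,330,250))
show("green",(45,130,60),(75,255,255),(190,180,235,240))
show("red",(0,150,80),(8,255,255),(100,205,145,230))
# deck plane: white low saturation margins
w=cv2.inRange(hsv,(0,0,110),(180,60,255));mm=np.zeros_like(w);mm[155:250,282:332]=w[155:250,282:332]
q=P[mm>0];q=q[(q[:,2]>.008)&(q[:,2]<.12)]
for _ in range(6):
    c=q.mean(0);n=np.linalg.svd(q-c)[2][2];n*=np.sign(n[2]);e=(q-c)@n
    q=q[np.abs(e)<max(.003,e.std()*1.5)] if _<5 else q
print("deck",c,n,len(q),e.std(),np.degrees(np.arccos(n[2])),np.degrees(np.arctan2(-n[1],-n[0])))
A=cv2.resize(f[145:255,180:335],None,fx=5,fy=5,interpolation=cv2.INTER_CUBIC);cv2.imwrite("pics/crop1.png",A[...,::-1])
E
```

```text
yellow [297 206  21  11 113] [306.86725664 210.31858407] [ 0.44979427 -0.20183552  0.05481143]
blue [299 234  21  11 105] [308.72380952 238.85714286] [ 0.37267499 -0.20845981  0.02679386]
green [216 220   5  10  25] [218.44 224.48] [0.40954628 0.05166114 0.00652474]
red [117 211  22  16 113] [127.71681416 218.75221239] [0.41563595 0.31362443 0.0066626 ]
deck [ 0.49022724 -0.19410351  0.05232774] [-0.25036748 -0.02975546  0.96769352] 1680 0.0014937811302311126 14.603558069680526 6.777648680875748
```

View pics/crop1.png

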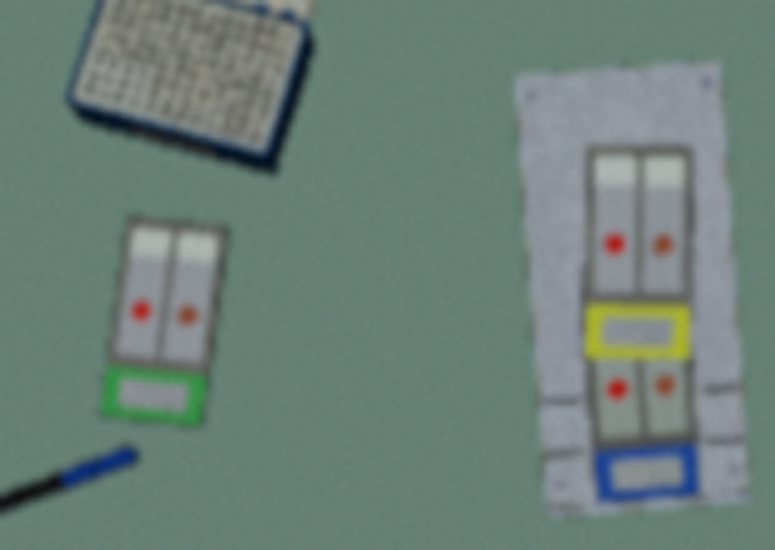

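The crop confirms it: the grey case with the yellow strip (crop pixel (640,332)) lies on the stand above the blue one, so that is the one meant. The green case is on the bench at (155,395). Next I'll work out a hover pose over the stand.

```bash
cat >> h.py <<'E'
def Rstand(yaw,pitch=np.radians(15)):   # stand axes in world (columns x up slope,y,z)
    return Rn.from_euler("z",yaw).as_matrix()@Rn.from_euler("y",-pitch).as_matrix()
FL=np.diag([-1.,1,-1])                  # tool = frame @ FL : tool x down-slope, y left, z into face
def go(s,Rt,p):                         # rotation first, then shift in the final tool axes (units)
    R0=Rn.from_rotvec(s["ee_rot"]).as_matrix()
    w=Rn.from_matrix(R0.T@Rt).as_rotvec()/.15; d=Rt.T@(np.asarray(p)-s["position"])/.025
    print("turn units",w.round(2),"shift units",d.round(2),"norm",np.linalg.norm(d).round(1))
E
python3 - <<'E'
from h import *
from cell import arm
R=Rstand(.1); o=np.array([.359,-.21,.016])
go(arm.observe(),R@FL,o+R@[.09,0,.17])
E
```

```text
turn units [-0.44 -1.71 -3.28] shift units [ -2.96 -31.78   1.73] norm 32.0
```

Call:
arm_command --dp '[[0,0,0],[0,0,0],[0,0,0],[0,0,0],[-0.1,-1,0],[-0.1,-1,0],[-0.1,-1,0],[-0.1,-1,0],[-0.1,-1,0],[-0.1,-1,0]]' --angular '[[-0.11,-0.43,-0.82],[-0.11,-0.43,-0.82],[-0.11,-0.43,-0.82],[-0.11,-0.43,-0.82],[0,0,0],[0,0,0],[0,0,0],[0,0,0],[0,0,0],[0,0,0]]' --claw '[1,1,1,1,1,1,1,1,1,1]'

```text
clock: 1.1
position: [0.2698, 0.4278, 0.2302]
ee_rot: [-0.144, 2.875, 0.019]
force: [0.5, -0.1, -0.2]
width: 1.0
gripper_force: 0.0
```

Call:
arm_command --dp '[[-0.1,-1,0],[-0.1,-1,0],[-0.1,-1,0],[-0.1,-1,0],[-0.1,-1,0],[-0.1,-1,0],[-0.1,-1,0],[-0.1,-1,0],[-0.1,-1,0],[-0.1,-1,0]]' --angular '[[0,0,0],[0,0,0],[0,0,0],[0,0,0],[0,0,0],[0,0,0],[0,0,0],[0,0,0],[0,0,0],[0,0,0]]' --claw '[1,1,1,1,1,1,1,1,1,1]'

```text
clock: 2.1
position: [0.3187, 0.1816, 0.2367]
ee_rot: [-0.144, 2.875, 0.02]
force: [1.0, -1.0, 0.7]
width: 0.998
gripper_force: 0.0
```

Call:
arm_command --dp '[[-0.1,-1,0],[-0.1,-1,0],[-0.1,-1,0],[-0.1,-1,0],[-0.1,-1,0],[-0.1,-1,0],[-0.1,-1,0],[-0.1,-1,0],[-0.1,-1,0],[-0.1,-1,0]]' --angular '[[0,0,0],[0,0,0],[0,0,0],[0,0,0],[0,0,0],[0,0,0],[0,0,0],[0,0,0],[0,0,0],[0,0,0]]' --claw '[1,1,1,1,1,1,1,1,1,1]'

```text
clock: 3.1
position: [0.3676, -0.0647, 0.2429]
ee_rot: [-0.144, 2.875, 0.021]
force: [0.4, 0.5, -0.5]
width: 0.999
gripper_force: 0.0
```

Call:
arm_command --dp '[[0,-1,0.2],[0,-1,0.4],[0,-1,0.4],[0,-1,0.4],[0,-1,0.3],[0,-0.8,0],[0,0,0],[0,0,0]]' --angular '[[0,0,0],[0,0,0],[0,0,0],[0,0,0],[0,0,0],[0,0,0],[0,0,0],[0,0,0]]' --claw '[1,1,1,1,1,1,1,1]'

```text
clock: 3.9
position: [0.3922, -0.2055, 0.2026]
ee_rot: [-0.142, 2.874, 0.022]
force: [-0.3, 0.6, -0.4]
width: 0.999
gripper_force: 0.0
```

```bash
python3 - <<'E'
from h import *
from cell import arm
R=Rstand(.1); o=np.array([.359,-.21,.016])
s=arm.observe(); print(s["clock"],s["position"])
go(s,R@FL,o+R@[.09,0,.17])
d=arm.get_image("wrist"); np.savez("w1.npz",**d); cv2.imwrite("pics/w1.png",d["frame"][...,::-1]); print(d["K"],d["R"],d["t"])
E
```

```text
3.9 [ 0.39217386 -0.20547366  0.20261845]
turn units [ 0.01  0.02 -0.01] shift units [-0.38 -0.05  0.06] norm 0.4
[[325.1922621    0.         282.05866614]
 [  0.         325.1922621  216.33961523]
 [  0.           0.           1.        ]] [[-0.09925584  0.9950594   0.00225332]
 [ 0.84206194  0.08278759  0.53298959]
 [ 0.53016975  0.05479976 -0.8461188 ]] [ 0.24350005 -0.39175295  0.14823197]
```

View pics/w1.png

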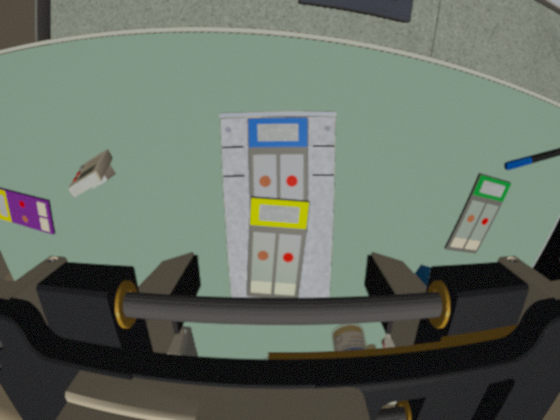

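Wrist view: blue strip at (278,132), yellow strip at (279,213), the black marks at about (233,147), (323,146), (233,175) and (323,174), and the green case at (480,212). The purple look-alike is at (25,208). Now I'll measure these in deck coordinates.

```bash
cat >> h.py <<'E'
O0=np.array([.359,-.21,.016])
def quad(m):                            # four sharp corners of a mask: lines fitted to each side of its contour
    c=max(cv2.findContours(m,cv2.RETR_EXTERNAL,cv2.CHAIN_APPROX_NONE)[0],key=cv2.contourArea).reshape(-1,2).astype(float)
    b=cv2.boxPoints(cv2.minAreaRect(c.astype(np.float32))); L=[]
    for i in range(4):
        a,e=b[i],b[(i+1)%4];t=(e-a)/np.linalg.norm(e-a);n=np.array([-t[1],t[0]]);s=(c-a)@t/np.linalg.norm(e-a)
        k=(s>.12)&(s<.88)&(abs((c-a)@n)<4); v=cv2.fitLine(c[k].astype(np.float32),cv2.DIST_HUBER,0,.01,.01).ravel(); L.append(v)
    I=[]
    for i in range(4):
        p,q=L[i-1],L[i]; x=np.linalg.solve(np.c_[p[:2],-q[:2]],q[2:]-p[2:]); I.append(p[2:]+x[0]*p[:2])
    return np.array(I,float)
def strip(d,lo,hi,box,fish=True,up=4):
    f=cv2.resize(d["frame"],None,fx=up,fy=up,interpolation=cv2.INTER_CUBIC);hsv=cv2.cvtColor(f,cv2.COLOR_RGB2HSV)
    m=cv2.inRange(hsv,lo,hi);b=np.zeros_like(m);u0,v0,u1,v1=[x*up for x in box];b[v0:v1,u0:u1]=m[v0:v1,u0:u1]
    b=cv2.morphologyEx(b,cv2.MORPH_CLOSE,np.ones((5,5)))
    return (quad(b)+.5)/up-.5
def rect(P):                            # centre, yaw (of length axis x), low edge x, from 4 corners given in a plane frame
    P=P[np.argsort(P[:,0])]; lo=P[:2][np.argsort(P[:2,1])];hi=P[2:][np.argsort(P[2:,1])]
    l=lo[1]-lo[0];h=hi[1]-hi[0]; yaw=np.arctan2(-(l+h)[0],(l+h)[1])
    return dict(low=lo.mean(0).round(4),high=hi.mean(0).round(4),yaw=round(float(yaw),4),w=np.linalg.norm([l,h],axis=1).round(4),ylow=round(float(np.arctan2(-l[0],l[1])),4))
HY=((22,130,70),(35,255,255));HB=((105,130,50),(130,255,255));HG=((50,130,50),(80,255,255))
E
python3 - <<'E'
from h import *
d=load("w1.npz")
f=cv2.cvtColor(d["frame"],cv2.COLOR_RGB2GRAY)
# marks: darkest row centroid in margin windows
mk=[]
for (u0,u1,v0,v1) in [(225,242,140,153),(315,332,140,153),(225,242,169,182),(315,332,168,181)]:
    w=f[v0:v1,u0:u1].astype(float); w=np.clip(np.median(w)-25-w,0,None); v,u=np.indices(w.shape); mk.append(((u*w).sum()/w.sum()+u0,(v*w).sum()/w.sum()+v0))
print(np.round(mk,1))
yaw=.1
for _ in range(4):
    R=Rstand(yaw); M=(onplane(d,mk,O0,R[:,2],True)-O0)@R; e=M[0]-M[1]+M[2]-M[3]; yaw+=np.arctan2(-e[0],e[1])
print("yaw",yaw,"marks",M.round(4))
o=O0+R@[M[:,0].mean()-.045,M[:,1].mean(),0]; print("origin",o)
np.savez("stand.npz",yaw=yaw,o=o)
def inst(uv,h,pitch=0):
    n=R@[np.sin(pitch),0,np.cos(pitch)] ; 
    return ((onplane(d,uv,o+R@[.12,0,.006+h] if pitch else o+R@[0,0,h],n,True)-o)@R)
qb=strip(d,*HB,(240,110,315,152));print("blue",rect(inst(qb,.006)))
qy=strip(d,*HY,(240,190,315,235));print("yellow",rect(inst(qy,.006,np.radians(4.2))),inst(qy,.006,np.radians(4.2)).round(4))
qg=strip(d,*HG,(465,165,520,205));print("green",onplane(d,qg,np.array([0,0,.006]),np.array([0,0,1.]),True).round(4))
E
```

```text
[[233.6 146.5]
 [323.4 145.5]
 [233.8 175.5]
 [322.8 174.6]]
yaw -3.0328287716867353 marks [[-0.0344  0.0509  0.    ]
 [-0.0344 -0.0448  0.    ]
 [-0.0749  0.055   0.    ]
 [-0.0749 -0.0471  0.    ]]
origin [ 0.4550813  -0.20304638 -0.00979505]
blue {'low': array([0.0691, 0.0003, 0.006 ]), 'high': array([1.028e-01, 1.000e-04, 6.000e-03]), 'yaw': 0.0021, 'w': array([0.0598, 0.0568]), 'ylow': -0.0036}
yellow {'low': array([-0.0378,  0.002 ,  0.0236]), 'high': array([ 0.0057, -0.0011,  0.0204]), 'yaw': -0.1149, 'w': array([0.0684, 0.066 ]), 'ylow': -0.1157} [[-0.0339  0.0359  0.0233]
 [ 0.0094  0.0317  0.0201]
 [ 0.0019 -0.0338  0.0207]
 [-0.0418 -0.032   0.0239]]
green [[0.4225 0.0438 0.006 ]
 [0.3944 0.0461 0.006 ]
 [0.3983 0.1023 0.006 ]
 [0.4266 0.1006 0.006 ]]
```

```bash
cat > m.py <<'E'
from h import *
def marks(d,wins):
    f=cv2.cvtColor(d["frame"],cv2.COLOR_RGB2GRAY);mk=[]
    for (u0,u1,v0,v1) in wins:
        w=f[v0:v1,u0:u1].astype(float); w=np.clip(np.median(w)-25-w,0,None); v,u=np.indices(w.shape); mk.append(((u*w).sum()/w.sum()+u0,(v*w).sum()/w.sum()+v0))
    yaw=.1;o=O0
    for _ in range(5):
        R=Rstand(yaw); M=(onplane(d,mk,o,R[:,2],True)-o)@R; e=M[1]-M[0]+M[3]-M[2]; yaw+=np.arctan2(-e[0],e[1])
        o=o+R@[M[:,0].mean()-.045,M[:,1].mean(),0]; o=o+(R[:,0]*(.016-o[2])/R[2,0] if 0 else 0)
    print("yaw",round(yaw,4),"origin",o.round(4),"marks",M.round(4).tolist())
    return yaw,o
def inst(d,R,o,uv,h,pitch=0,x0=.12):
    n=R@[np.sin(pitch),0,np.cos(pitch)]; p0=o+R@[x0,0,h]
    return (onplane(d,uv,p0,n,True)-o)@R
E
python3 - <<'E'
from m import *
d=load("w1.npz")
yaw,o=marks(d,[(225,242,140,153),(315,332,140,153),(225,242,169,182),(315,332,168,181)])
np.savez("stand.npz",yaw=yaw,o=o);R=Rstand(yaw)
print("blue",rect(inst(d,R,o,strip(d,*HB,(240,110,315,152)),.006)))
print("yellow",rect(inst(d,R,o,strip(d,*HY,(240,190,315,235)),.012,np.radians(4.2))))
qg=strip(d,*HG,(465,165,520,205));print("green",onplane(d,qg,np.array([0,0,.006]),np.array([0,0,1.]),True).round(4))
E
```

```text
yaw 0.1088 origin [ 0.3578 -0.2133  0.0156] marks [[0.03, -0.0452, -0.0], [0.03, 0.0457, 0.0], [0.06, -0.0461, 0.0], [0.06, 0.0455, -0.0]]
blue {'low': array([ 0.0019, -0.0005,  0.006 ]), 'high': array([ 0.0298, -0.0005,  0.006 ]), 'yaw': 0.002, 'w': array([0.0569, 0.057 ]), 'ylow': 0.007}
yellow {'low': array([0.0821, 0.001 , 0.0148]), 'high': array([ 0.1115, -0.0014,  0.0126]), 'yaw': -0.0909, 'w': array([0.0577, 0.0572]), 'ylow': -0.0922}
green [[0.4225 0.0438 0.006 ]
 [0.3944 0.0461 0.006 ]
 [0.3983 0.1023 0.006 ]
 [0.4266 0.1006 0.006 ]]
```

```bash
cat >> h.py <<'E'
try: S=np.load("stand.npz");YS=float(S["yaw"]);OS=S["o"];RS=Rstand(YS)
except Exception: pass
def rel():                              # TCP in stand axes
    from cell import arm
    s=arm.observe();print("t",round(s["clock"],2),"tcp stand mm",((s["position"]-OS)@RS*1e3).round(1),"F",s["force"].round(1),"width mm",round(s["width"]*92,1),"grip",round(s["gripper_force"],1)); return s
E
python3 - <<'E'
from h import *
s=rel(); Rc=RS@Rn.from_euler("z",-.09).as_matrix()@Rn.from_euler("y",.073).as_matrix()
g=OS+RS@[.1866,-.0082,.002]; go(s,Rc@FL,g+Rc@[0,0,.03]); go(s,Rc@FL,g)
E
```

```text
t 3.95 tcp stand mm [ 81.9   4.  171.5] F [-0.4  0.7 -0.4] width mm 92.0 grip 0.0
turn units [-0.02  0.5   0.53] shift units [-4.7  -0.11  5.25] norm 7.0
turn units [-0.02  0.5   0.53] shift units [-4.7  -0.11  6.45] norm 8.0
```

Call:
arm_command --dp '[[0,0,0],[-0.8,0,0.8],[-0.8,0,0.8],[-0.8,0,0.8],[-0.8,-0.1,0.8],[-0.8,0,0.8],[-0.7,0,0.8],[0,0,0.45],[0,0,0],[0,0,0]]' --angular '[[0,0.5,0.53],[0,0,0],[0,0,0],[0,0,0],[0,0,0],[0,0,0],[0,0,0],[0,0,0],[0,0,0],[0,0,0]]' --claw '[1,1,1,1,1,1,1,1,1,1]'

```text
clock: 4.95
position: [0.4303, -0.1533, 0.1977]
ee_rot: [-0.021, 2.875, -0.047]
force: [-0.2, 1.1, 0.7]
width: 0.999
gripper_force: 0.0
```

```bash
python3 - <<'E'
from h import *
s=rel(); Rc=RS@Rn.from_euler("z",-.09).as_matrix()@Rn.from_euler("y",.073).as_matrix()
g=OS+RS@[.1866,-.0082,.002]; go(s,Rc@FL,g)
from cell import arm
d=arm.get_image("wrist"); np.savez("w2.npz",**d); cv2.imwrite("pics/w2.png",d["frame"][...,::-1])
E
```

```text
t 4.95 tcp stand mm [123.   51.8 155.6] F [-0.2  1.1  0.7] width mm 91.9 grip 0.0
turn units [-0.39  0.52  0.01] shift units [-3.19 -2.16  5.93] norm 7.1
```

View pics/w2.png

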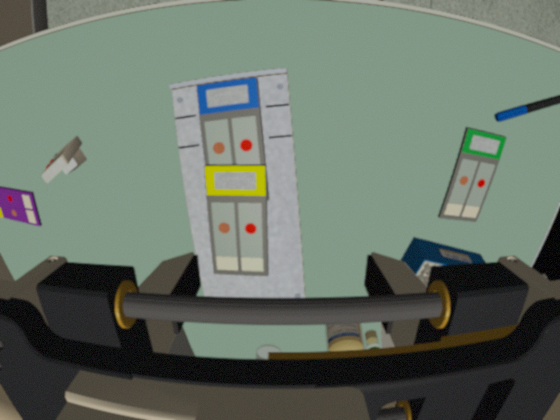

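The picture shows the arm drifted left: the yellow strip is now at (236,181). The move wasn't followed, so I'll check the joints.

```bash
python3 - <<'E'
from h import *
s=rel(); print(s["joints"].round(3), s["dq"].round(2), s["joint_efforts"].round(1)); 
print(Rn.from_rotvec(s["ee_rot"]).as_matrix().round(3))
E
```

```text
t 5.0 tcp stand mm [123.4  51.6 155.8] F [0.5 0.  0.1] width mm 92.5 grip 0.0
[-1.334 -0.438  1.318  2.272  0.646  0.803  1.186] [-0.   -0.   -0.   -0.01  0.    0.   -0.  ] [ -0.2  21.3 -11.8 -27.6   0.6  -1.4   0. ]
[[-0.965 -0.01   0.263]
 [-0.018  0.999 -0.03 ]
 [-0.263 -0.034 -0.964]]
```

```bash
cat > kin.py <<'E'
from h import *
from itertools import product
from scipy.optimize import least_squares
D=[([-1.27863523,.43521391,.02495919,1.57411831,-.01162934,1.13400303,-.0751056],[.2402022,.57642797,.22594224],[-.616147265,-3.08037155,.002489])]
E
python3 - <<'E'
from kin import *
s=rel(); D.append((s["joints"],s["position"],s["ee_rot"])); np.savez("k1.npz",j=s["joints"],p=s["position"],r=s["ee_rot"])
e=lambda a,q:Rn.from_euler(a,q)
T=[Rn.from_rotvec(x[2]) for x in D]; res=[]
for sg in product([1,-1],repeat=6):
    def ori(x,q):
        g=[sg[0]*q[0],q[1]]+[a*b for a,b in zip(sg[1:],q[2:])]
        return e("z",x[0]+g[0])*e("y",g[1])*e("z",g[2])*e("y",g[3])*e("z",g[4])*e("y",g[5]+np.pi)*e("z",g[6]+x[1])
    fn=lambda x:np.concatenate([(ori(x,q).inv()*t).as_rotvec() for (q,_,_),t in zip(D,T)])
    for x0 in product([0,2,4],[0,2,4]):
        r=least_squares(fn,x0); res.append((r.cost,sg,r.x.round(3)))
res.sort(key=lambda a:a[0])
for r in res[:12]: print(r)
E
```

```text
t 5.0 tcp stand mm [123.4  51.6 155.8] F [0.5 0.  0.1] width mm 92.5 grip 0.0
(np.float64(0.7551030764710251), (1, 1, -1, -1, 1, 1), array([-0.547,  4.933]))
(np.float64(0.7551030769372928), (1, 1, -1, -1, 1, 1), array([-0.547, -1.349]))
(np.float64(0.7551030772339211), (1, 1, -1, -1, 1, 1), array([-0.547, -1.349]))
(np.float64(0.7551030774177853), (1, 1, -1, -1, 1, 1), array([-0.547, -1.349]))
(np.float64(0.7551030782799215), (1, 1, -1, -1, 1, 1), array([-0.547, -1.349]))
(np.float64(0.7551030791466247), (1, 1, -1, -1, 1, 1), array([5.736, 4.933]))
(np.float64(0.7551030792319661), (1, 1, -1, -1, 1, 1), array([ 5.736, -1.35 ]))
(np.float64(0.7551030797074022), (1, 1, -1, -1, 1, 1), array([5.736, 4.933]))
(np.float64(0.7551030812786996), (1, 1, -1, -1, 1, 1), array([5.736, 4.933]))
(np.float64(0.755388345769907), (-1, 1, -1, -1, 1, 1), array([3.099, 4.902]))
(np.float64(0.7553883460216234), (-1, 1, -1, -1, 1, 1), array([-3.183, -1.381]))
(np.float64(0.7553883468349184), (-1, 1, -1, -1, 1, 1), array([ 3.1  , -1.381]))
```

```bash
python3 - <<'E'
from kin import *
k=np.load("k1.npz");D.append((k["j"],k["p"],k["r"]))
e=lambda a,q:Rn.from_euler(a,q)
T=[Rn.from_rotvec(x[2]) for x in D]; res=[]
for sg in product([1,-1],repeat=6):
    for off in (0,np.pi):
        def ori(x,q):
            g=[sg[0]*q[0],q[1]]+[a*b for a,b in zip(sg[1:],q[2:])]
            return e("z",x[0]+g[0])*e("y",g[1])*e("z",g[2])*e("y",g[3])*e("z",g[4])*e("y",g[5])*e("z",g[6]+x[1])
        fn=lambda x:np.concatenate([(ori(x,q).inv()*t).as_rotvec() for (q,_,_),t in zip(D,T)])
        for x0 in product([0,2,4],[0,2,4]):
            r=least_squares(fn,x0); res.append((r.cost,sg,r.x.round(3)))
res.sort(key=lambda a:a[0])
for r in res[:60:6]: print(r)
E
```

```text
(np.float64(1.5222258844536224e-15), (-1, -1, 1, -1, 1, -1), array([-0.   ,  1.571]))
(np.float64(1.5222259291182458e-15), (-1, -1, 1, -1, 1, -1), array([6.283, 1.571]))
(np.float64(1.5222280197600617e-15), (-1, -1, 1, -1, 1, -1), array([6.283, 7.854]))
(np.float64(0.0030408714377622554), (1, -1, 1, -1, 1, -1), array([-3.643,  1.599]))
(np.float64(0.0030408714377622922), (1, -1, 1, -1, 1, -1), array([2.64 , 1.599]))
(np.float64(0.003040871437762315), (1, -1, 1, -1, 1, -1), array([2.64 , 1.599]))
(np.float64(0.12388701838480276), (-1, 1, 1, 1, 1, 1), array([3.206, 4.632]))
(np.float64(0.12388701838480322), (-1, 1, 1, 1, 1, 1), array([ 3.206, -1.651]))
(np.float64(0.12388701838482133), (-1, 1, 1, 1, 1, 1), array([3.206, 4.632]))
(np.float64(0.1657439726498284), (1, 1, 1, 1, 1, 1), array([5.846, 4.66 ]))
```

The joint model is now clear: azimuth is −q1, and the arm has wound up on q3 and q2, which are at their limits. I'll back out and collect a few poses so I can model the arm and plan a better path.

Call:
arm_command --dp '[[0,0,-1],[0,0,-1],[-1,0,-1],[-1,0,-1],[-1,0,-1]]' --angular '[[0,0,0],[0,0,0],[0,0,0],[0,0,0],[0,0,0]]' --claw '[1,1,1,1,1]'

```text
clock: 5.5
position: [0.4706, -0.1484, 0.3398]
ee_rot: [-0.019, 2.874, -0.047]
force: [0.4, -0.7, 0.2]
width: 0.997
gripper_force: 0.0
```

```bash
cat >> h.py <<'E'
def rec(n):
    s=rel();np.savez(f"k{n}.npz",j=s["joints"],p=s["position"],r=s["ee_rot"]);print(s["joints"].round(3),s["position"].round(3))
E
python3 -c "from h import *;rec(2)"
```

```text
t 5.5 tcp stand mm [199.   52.2 282.3] F [ 0.4 -0.7  0.2] width mm 91.8 grip 0.0
[-1.233 -0.403  1.108  1.966  0.466  1.125  1.319] [ 0.471 -0.148  0.34 ]
```

Call:
arm_command --dp '[[-1,0,-0.5],[-1,0,-0.5],[-1,0,-0.5],[-1,0,-0.5],[-1,0,-0.5]]' --angular '[[0,0,0],[0,0,0],[0,0,0],[0,0,0],[0,0,0]]' --claw '[1,1,1,1,1]'

```text
clock: 6.0
position: [0.5617, -0.1383, 0.4365]
ee_rot: [-0.023, 2.86, -0.056]
force: [0.4, 0.5, 0.4]
width: 1.002
gripper_force: 0.0
```

```bash
python3 -c "from h import *;rec(3)"
```

```text
t 6.0 tcp stand mm [312.6  52.4 352. ] F [0.4 0.5 0.4] width mm 92.1 grip 0.0
[-1.61  -0.437  1.317  1.632  0.541  1.364  1.283] [ 0.562 -0.138  0.437]
```

Call:
arm_command --dp '[[-0.6,-1,0],[-0.6,-1,0],[-0.6,-1,0],[-0.6,-1,0],[-0.6,-1,0]]' --angular '[[0,0,0],[0,0,0],[0,0,0],[0,0,0],[0,0,0]]' --claw '[1,1,1,1,1]'

```text
clock: 6.5
position: [0.5581, -0.2343, 0.4771]
ee_rot: [-0.015, 2.795, -0.092]
force: [0.2, 0.7, -0.4]
width: 1.001
gripper_force: 0.0
```

```bash
cat >> kin.py <<'E'
import glob
for f in sorted(glob.glob("k[0-9].npz")):
    k=np.load(f);D.append((k["j"],k["p"],k["r"]))
e=lambda a,q:Rn.from_euler(a,q)
SEQ=[("z",-1),("y",1),("z",-1),("y",1),("z",-1),("y",1),("z",-1)]
def Rs(q):
    R=Rn.identity();o=[]
    for (a,g),x in zip(SEQ,q): R=R*e(a,g*x);o.append(R.as_matrix())
    return o
E
python3 - <<'E'
from h import *
rec(4)
from kin import *
A=[];b=[]
for q,p,_ in D:
    R=Rs(q)   # unknowns: base z, v1(x,y), v3(x,y,z), v5(x,y,z), v7 z , v6 x
    A.append(np.c_[np.array([0,0,1.]),R[0][:,:2],R[2],R[4],R[5][:,:1],R[6][:,2]]);b.append(p)
A=np.vstack(A);b=np.concatenate(b);x,rs,rk,sv=np.linalg.lstsq(A,b,rcond=1e-4)
print(x.round(4),rk,sv.round(3),np.abs(A@x-b).max())
E
```

```text
t 6.5 tcp stand mm [309.6 -42.6 394.8] F [ 0.2  0.7 -0.4] width mm 92.1 grip 0.0
[-1.452 -0.438  1.318  1.547  0.525  1.361  1.476] [ 0.558 -0.234  0.477]
[ 2.721e-01 -0.000e+00 -3.640e-02 -0.000e+00 -1.660e-02  5.576e-01
  0.000e+00 -4.000e-04  4.277e-01 -0.000e+00  3.704e-01] 11 [4.432 4.337 3.741 1.05  0.949 0.497 0.443 0.27  0.176 0.068 0.045] 5.449631856890846e-10
```

```bash
cat >> kin.py <<'E'
C=np.array([.2721,-.0364,-.0166,.5576,-.0004,.4277,.3704])
R7=e("z",np.pi/2).as_matrix()
LO=np.array([-2.62,-.44,-1.27,.08,-1.32,.12,-2.74]);HI=np.array([2.62,2.09,1.32,2.57,4.46,2,2.74]);VM=.7*np.array([2.22,2.22,3.01,3.01,3.14,3.14,3.14])
def fk(q):
    R=Rs(q);o=R[0][:,1]*C[1]+[0,0,C[0]]
    el=o+R[2]@[0,C[2],C[3]];w=el+R[4]@[0,C[4],C[5]]
    return w+R[6][:,2]*C[6],R[6]@R7,(o,el,w)
def jac(q):
    R=Rs(q);p,_,(o,el,w)=fk(q);z=np.eye(3)
    ax=[-z[2],R[0][:,1],-R[1][:,2],R[2][:,1],-R[3][:,2],R[4][:,1],-R[5][:,2]]
    at=[0*o,o,o,el,el,w,w]
    return np.array([np.r_[np.cross(a,p-t),a] for a,t in zip(ax,at)]).T
def row(q,dp,an,lam=.01,cl=True,n=5):       # one command row by least-norm IK with joint-limit clamping
    p,R,_=fk(q);pt=p+R@(np.array(dp)*.025);Rt=R@Rn.from_rotvec(np.array(an)*.15).as_matrix();q0=q.copy()
    for _ in range(n):
        p,R,_=fk(q);er=np.r_[pt-p,Rn.from_matrix(Rt@R.T).as_rotvec()]
        J=jac(q);q=q+J.T@np.linalg.solve(J@J.T+lam**2*np.eye(6),er)
        if cl:q=np.clip(q,LO,HI)
    d=q-q0;s=min(1,(VM*.1/np.maximum(abs(d),1e-9)).min());return q0+d*s
E
python3 - <<'E'
from kin import *
print(abs(fk(D[1][0])[0]-D[1][1]).max(), Rn.from_matrix(fk(D[1][0])[1]).as_rotvec(),D[1][2])
q=np.array(D[0][0])
for i in range(4): q=row(q,[0,0,0],[-.11,-.43,-.82])
print(q.round(3))
for i in range(26): q=row(q,[-.1,-1,0],[0,0,0])
for z in(.2,.4,.4,.4,.3,0):q=row(q,[0,-1,z],[0]*3)
print("hover pred",q.round(3),fk(q)[0])
q=np.array(D[1][0])
for r in [[0,0,-1]]*2+[[-1,0,-1]]*3:q=row(q,r,[0]*3)
print("k2",q.round(3),D[2][0].round(3));q=np.array(D[2][0])
for r in [[-1,0,-.5]]*5:q=row(q,r,[0]*3)
print("k3",q.round(3),D[3][0].round(3));q=np.array(D[3][0])
for r in [[-.6,-1,0]]*5:q=row(q,r,[0]*3)
print("k4",q.round(3),D[4][0].round(3))
E
```

```text
5.9480456833516104e-05 [-0.02031171  2.87479825 -0.04735977] [-0.02031171  2.87479825 -0.04735977]
[-1.405  0.382 -0.011  1.691  0.304  1.022  0.103]
hover pred [-1.121 -0.44   1.32   2.248  0.494  0.801  1.603] [ 0.39624532 -0.20826635  0.20493732]
k2 [-1.246 -0.405  1.109  1.97   0.48   1.13   1.305] [-1.233 -0.403  1.108  1.966  0.466  1.125  1.319]
k3 [-1.665 -0.408  1.32   1.602  0.5    1.35   1.338] [-1.61  -0.437  1.317  1.632  0.541  1.364  1.283]
k4 [-1.883 -0.44   1.32   1.34   0.739  1.545  1.413] [-1.452 -0.438  1.318  1.547  0.525  1.361  1.476]
```

```bash
cat >> kin.py <<'E'
def seg(q,Rt,pt,marg):                 # turn rows then shift rows; returns q, and the list of rows
    p,R,_=fk(q);w=Rn.from_matrix(R.T@Rt).as_rotvec()/.15;rows=[]
    n=int(np.ceil(abs(w).max()-1e-6));
    for i in range(n): rows.append(([0,0,0],(w/n).round(2)))
    d=Rt.T@(pt-p)/.025;m=int(np.ceil(abs(d).max()-1e-6))
    for i in range(m): rows.append(((d/m).round(2),[0,0,0]))
    for a in rows:
        q=row(q,*a,n=2);marg.append(np.minimum(q-LO,HI-q).min())
    return q,rows
def pose(yaw,pitch): return Rstand(yaw,pitch)@FL
E
cat > plan.py <<'E'
from kin import *
from multiprocessing import Pool
q0=D[-1][0];G=OS+RS@[.09,0,.17]
def run(seed):
    g=np.random.default_rng(seed);q=q0.copy();mg=[];W=[];N=0
    k=g.integers(1,4)
    for i in range(k):
        w=[g.uniform(.33,.68),g.uniform(-.2,.6),g.uniform(.28,.5),g.uniform(-.9,.9),g.choice([0,.26])]
        q,r=seg(q,pose(w[3],w[4]),np.array(w[:3]),mg);N+=len(r);W.append(np.round(w,2))
    q,r=seg(q,RS@FL,G,mg);N+=len(r)
    p,R,_=fk(q);er=np.linalg.norm(p-G)
    return abs(q[2])+.004*N+(5*er)+2*max(0,.05-min(mg[15:])),er,N,min(mg[15:]),q.round(2),W
if __name__=="__main__":
    with Pool() as P: r=P.map(run,range(1200),chunksize=10)
    r.sort(key=lambda a:a[0])
    for x in r[:4]: print(x)
E
time OMP_NUM_THREADS=1 timeout 500 python3 plan.py
```

```text
multiprocessing.pool.RemoteTraceback: 
"""
Traceback (most recent call last):
  File "plan.py", line 12, in run
    return abs(q[2])+.004*N+(5*er)+2*max(0,.05-min(mg[15:])),er,N,min(mg[15:]),q.round(2),W
                                               ~~~^^^^^^^^^
ValueError: min() iterable argument is empty
"""

The above exception was the direct cause of the following exception:

Traceback (most recent call last):
  File "plan.py", line 14, in <module>
    with Pool() as P: r=P.map(run,range(1200),chunksize=10)
                        ~~~~~^^^^^^^^^^^^^^^^^^^^^^^^^^^^^^
ValueError: min() iterable argument is empty

real	0m29.103s
user	1m52.439s
sys	0m0.150s
```

```bash
sed -i 's/min(mg\[15:\])/min(mg[15:]+[9])/g' plan.py; time OMP_NUM_THREADS=1 timeout 500 python3 plan.py
```

```text
(np.float64(0.9295037619811527), np.float64(0.001998623090208275), 67, np.float64(0.1386522641470767), array([-0.13,  0.05,  0.65,  2.22, -0.28,  0.69,  2.4 ]), [array([ 0.44, -0.16,  0.34,  0.59,  0.  ]), array([ 0.54,  0.25,  0.39, -0.85,  0.26]), array([ 0.66, -0.15,  0.45, -0.41,  0.  ])])
(np.float64(0.9392806511798497), np.float64(0.0008096775380452509), 77, np.float64(0.0), array([-0.02,  0.05,  0.53,  2.21, -0.27,  0.69,  2.38]), [array([ 0.34, -0.17,  0.36,  0.33,  0.  ]), array([ 0.51,  0.46,  0.35, -0.2 ,  0.26]), array([ 0.54, -0.2 ,  0.31, -0.04,  0.  ])])
(np.float64(1.0001031589949962), np.float64(0.0003994874704757753), 83, np.float64(0.0), array([-0.05,  0.05,  0.57,  2.21, -0.28,  0.7 ,  2.39]), [array([ 0.33, -0.12,  0.3 , -0.44,  0.  ]), array([ 0.59,  0.55,  0.44, -0.51,  0.26]), array([0.66, 0.14, 0.31, 0.67, 0.  ])])
(np.float64(1.0019131730832191), np.float64(0.0024224696916193057), 51, np.float64(0.22704833404870625), array([-0.25,  0.05,  0.79,  2.22, -0.31,  0.7 ,  2.43]), [array([ 0.45,  0.09,  0.32, -0.59,  0.  ]), array([ 0.67,  0.23,  0.29, -0.72,  0.26])])
real	0m27.344s
user	1m45.911s
sys	0m0.110s
```

```bash
cat > plan2.py <<'E'
from plan import *
Rc=RS@Rn.from_euler("z",-.09).as_matrix()@Rn.from_euler("y",.073).as_matrix()
g=OS+RS@[.1866,-.0082,.002]
RG=pose(-.075,0);gg=np.array([.395,.074,0])+Rn.from_euler("z",-.075).as_matrix()@[.105,0,.002]
pl=OS+RS@[.166,0,.014]
cand=[[[.44,-.16,.34,.59,0],[.54,.25,.39,-.85,.26],[.66,-.15,.45,-.41,0]],[[.45,.09,.32,-.59,0],[.67,.23,.29,-.72,.26]],[[.45,.09,.32,-.59,0],[.67,.23,.29,-.72,.26],[.66,-.15,.35,-.41,0]]]
for W in cand:
    q=q0.copy();mg=[]
    tg=[(pose(w[3],w[4]),np.array(w[:3])) for w in W]+[(Rc@FL,g+Rc@[0,0,.05]),(Rc@FL,g),(RS@FL,OS+RS@[.136,0,.008]),(RS@FL,OS+RS@[.136,0,.15]),(RG,gg+[0,0,.15]),(RG,gg),(RG,gg+[0,0,.15]),(RS@FL,pl+[0,0,.1]),(RS@FL,pl),(RS@FL,OS+RS@[.09,0,.17])]
    print("----")
    for t in tg:
        mg=[];q,r=seg(q,*t,mg);print(len(r),round(min(mg),2),(np.linalg.norm(fk(q)[0]-t[1])*1e3).round(1),q.round(2), [(x.tolist() if hasattr(x,"tolist") else x) for x in (r[0]+r[-1])])
E
python3 plan2.py
```

```text
----
10 0.0 150.5 [-1.6  -0.44  0.92  1.83  0.6   1.59  1.69] [[0, 0, 0], [-0.28, 0.53, -0.96], [0.38, 0.85, 0.91], [0, 0, 0]]
23 0.03 0.4 [-1.21  0.3   0.73  1.49  0.06  1.37  0.2 ] [[0, 0, 0], [0.0, 0.0, 0.94], [0.54, 0.96, -0.02], [0, 0, 0]]
16 0.29 1.1 [-0.21  0.51  0.71  1.03 -0.33  1.71  1.54] [[0, 0, 0], [-0.12, 0.57, -0.97], [-0.83, -0.98, -0.19], [0, 0, 0]]
16 0.37 2.1 [-0.03  0.41  0.48  2.03 -0.49  0.64  2.37] [[0, 0, 0], [-0.14, -0.4, -0.95], [0.6, -0.18, 0.94], [0, 0, 0]]
3 0.3 0.2 [ 0.02  0.49  0.41  2.05 -0.57  0.54  2.44] [[0, 0, 0], [0.0, -0.01, -0.0], [-0.03, -0.0, 0.97], [0, 0, 0]]
4 0.06 0.5 [ 0.18  0.41  0.25  2.21 -0.67  0.37  2.68] [[0, 0, 0], [0.02, -0.48, -0.6], [0.67, 0.11, -0.08], [0, 0, 0]]
7 0.06 0.8 [-0.02  0.13  0.49  2.14 -0.33  0.68  2.37] [[0, 0, 0], [0.0, -0.0, -0.0], [0.0, -0.0, -0.95], [0, 0, 0]]
13 0.52 1.6 [-0.56  0.33  0.42  1.98 -0.18  0.86  1.45] [[0, 0, 0], [0.08, 0.87, 0.61], [-0.11, 0.99, 0.16], [0, 0, 0]]
8 0.4 1.0 [-0.46  0.57  0.3   2.1  -0.33  0.52  1.58] [[0, 0, 0], [0.01, 0.02, 0.0], [0.01, -0.0, 0.86], [0, 0, 0]]
7 0.4 0.9 [-0.57  0
[... 2742 characters left out ...]
2 1.0 [-0.5   0.32  0.34  1.98 -0.14  0.85  1.41] [[0, 0, 0], [0.08, 0.87, 0.61], [-0.11, 0.99, 0.16], [0, 0, 0]]
8 0.39 0.7 [-0.41  0.56  0.24  2.09 -0.26  0.51  1.51] [[0, 0, 0], [0.01, 0.03, 0.02], [0.0, 0.0, 0.86], [0, 0, 0]]
7 0.39 0.6 [-0.51  0.33  0.35  1.98 -0.14  0.86  1.41] [[0, 0, 0], [-0.0, 0.0, 0.0], [0.0, 0.0, -1.0], [0, 0, 0]]
13 0.37 1.9 [ 0.07  0.26  0.33  2.05 -0.35  0.64  2.32] [[0, 0, 0], [-0.08, -0.87, -0.61], [0.03, -0.95, -0.08], [0, 0, 0]]
5 0.23 0.4 [ 0.19  0.41  0.2   2.14 -0.52  0.4   2.51] [[0, 0, 0], [-0.0, 0.0, 0.0], [0.27, -0.01, 0.96], [0, 0, 0]]
8 0.23 0.9 [ 0.14  0.05  0.36  2.2  -0.26  0.69  2.37] [[0, 0, 0], [-0.0, 0.0, 0.0], [0.44, 0.0, -0.89], [0, 0, 0]]
```

```bash
cat > st.py <<'E'
from kin import *
import sys
def step(Rt,pt):
    s=rel();q=np.array(s["joints"]);print("q",q.round(2));go(s,Rt,pt);mg=[]
    q2,r=seg(q,Rt,np.asarray(pt),mg);print("pred",q2.round(2),"margin",round(min(mg),2),"miss mm",((fk(q2)[0]-pt)*1e3).round(1),"rows",len(r))
E
python3 -c "
from st import *
step(pose(-.59,0),[.45,.09,.32])"
```

```text
t 6.5 tcp stand mm [309.6 -42.6 394.8] F [ 0.2  0.7 -0.4] width mm 92.1 grip 0.0
q [-1.45 -0.44  1.32  1.55  0.53  1.36  1.48]
turn units [0.26 2.37 3.96] shift units [10.81  8.37  6.28] norm 15.0
pred [-1.71 -0.27  0.7   1.9   0.29  1.31  0.33] margin 0.0 miss mm [-107.4  152.4   69.5] rows 15
```

Call:
arm_command --dp '[[0,0,0],[0,0,0],[0,0,0],[0,0,0],[0.98,0.76,0.57],[0.98,0.76,0.57],[0.98,0.76,0.57],[0.98,0.76,0.57],[0.98,0.76,0.57],[0.98,0.76,0.57]]' --angular '[[0.06,0.59,0.99],[0.06,0.59,0.99],[0.06,0.59,0.99],[0.06,0.59,0.99],[0,0,0],[0,0,0],[0,0,0],[0,0,0],[0,0,0],[0,0,0]]' --claw '[1,1,1,1,1,1,1,1,1,1]'

```text
clock: 7.5
position: [0.4253, -0.0354, 0.3827]
ee_rot: [0.764, 2.925, -0.027]
force: [0.3, 0.5, -0.3]
width: 0.998
gripper_force: 0.0
```

```bash
python3 -c "
from st import *
step(pose(-.72,.26),[.67,.23,.29])
step(pose(-.72,.26),[.6,.2,.3])"
```

```text
t 7.5 tcp stand mm [178.5 169.5 332.2] F [ 0.3  0.5 -0.3] width mm 91.8 grip 0.0
q [-1.36 -0.35  0.96  1.88  0.38  1.4   0.59]
turn units [ 0.35 -0.94  1.36] shift units [ 0.61 14.44  3.68] norm 14.9
pred [-1.04  0.57  0.86  1.44 -0.22  1.17  0.63] margin 0.12 miss mm [-0.1 -1.1 -1.4] rows 17
t 7.5 tcp stand mm [178.5 169.5 332.2] F [ 0.3  0.5 -0.3] width mm 91.8 grip 0.0
q [-1.36 -0.35  0.96  1.88  0.38  1.4   0.59]
turn units [ 0.35 -0.94  1.36] shift units [ 1.77 11.69  2.95] norm 12.2
pred [-1.16  0.42  0.89  1.62 -0.1   1.11  0.55] margin 0.12 miss mm [-1.  -0.6 -1.1] rows 14
```

```bash
sed -i 's/^q0=.*;G/from cell import arm\nq0=np.array(arm.observe()["joints"]);G/; s/abs(q\[2\])+.004/abs(q[2])+4*max(0,q[6]-2.1)+.004/; s/mg\[15:\]/mg[3:]/g; s/integers(1,4)/integers(1,3)/' plan.py; OMP_NUM_THREADS=1 timeout 500 python3 plan.py
```

```text
(np.float64(1.4805246967225831), np.float64(0.036565146222908164), 18, np.float64(0.0), array([-1.17, -0.44,  1.13,  2.24,  0.73,  0.98,  1.31]), [array([ 0.54, -0.14,  0.31,  0.09,  0.26])])
(np.float64(1.4825158191588912), np.float64(0.029435828202178747), 16, np.float64(0.0), array([-1.19, -0.44,  1.17,  2.24,  0.74,  0.98,  1.31]), [array([ 0.52, -0.  ,  0.35, -0.33,  0.26])])
(np.float64(1.4933124899116534), np.float64(0.03388461906061766), 17, np.float64(0.0), array([-1.19, -0.44,  1.16,  2.24,  0.75,  1.  ,  1.29]), [array([ 0.52, -0.05,  0.39, -0.14,  0.26])])
(np.float64(1.4964189220204211), np.float64(0.0332484409849777), 19, np.float64(0.0), array([-1.18, -0.44,  1.15,  2.24,  0.74,  0.99,  1.31]), [array([ 0.55, -0.11,  0.36, -0.47,  0.26])])
```

Call:
arm_command --dp '[[0,0,0],[0,0,0],[0.04,0.96,0.25],[0.04,0.96,0.25],[0.04,0.96,0.25],[0.04,0.96,0.25],[0.04,0.96,0.25],[0.04,0.96,0.25],[0.04,0.96,0.25],[0.04,0.96,0.25]]' --angular '[[0.17,-0.47,0.68],[0.17,-0.47,0.68],[0,0,0],[0,0,0],[0,0,0],[0,0,0],[0,0,0],[0,0,0],[0,0,0],[0,0,0]]' --claw '[1,1,1,1,1,1,1,1,1,1]'

```text
clock: 8.5
position: [0.5571, 0.1059, 0.3326]
ee_rot: [1.019, 2.71, -0.133]
force: [-0.4, -0.7, 0.8]
width: 0.998
gripper_force: 0.0
```

Call:
arm_command --dp '[[0.04,0.96,0.25],[0.04,0.96,0.25],[0.04,0.96,0.25],[0.04,0.96,0.25],[0.04,0.96,0.25],[0.04,0.96,0.25],[0.04,0.96,0.25]]' --angular '[[0,0,0],[0,0,0],[0,0,0],[0,0,0],[0,0,0],[0,0,0],[0,0,0]]' --claw '[1,1,1,1,1,1,1]'

```text
clock: 9.2
position: [0.6712, 0.2292, 0.2883]
ee_rot: [1.019, 2.711, -0.133]
force: [-0.1, 0.2, 0.3]
width: 0.998
gripper_force: 0.0
```

```bash
python3 -c "
from st import *
step(pose(-.41,0),[.66,-.15,.35])
step(RS@FL,OS+RS@[.15,0,.15])"
```

```text
t 9.2 tcp stand mm [417.9 405.9 170.4] F [-0.1  0.2  0.3] width mm 91.8 grip 0.0
q [-1.04  0.57  0.86  1.43 -0.22  1.17  0.63]
turn units [-0.27  1.72 -2.05] shift units [ -5.64 -14.09  -2.47] norm 15.4
pred [-0.26  0.52  0.71  1.27 -0.33  1.47  1.58] margin 0.53 miss mm [ 0.8 -0.9 -1.7] rows 18
t 9.2 tcp stand mm [417.9 405.9 170.4] F [-0.1  0.2  0.3] width mm 91.8 grip 0.0
q [-1.04  0.57  0.86  1.43 -0.22  1.17  0.63]
turn units [-1.42 -0.01 -5.33] shift units [ 10.72 -16.24   0.82] norm 19.5
pred [-0.21  0.16  0.7   2.13 -0.39  0.71  2.43] margin 0.31 miss mm [ 0.9  2.1 -1.8] rows 23
```

```bash
python3 -c "
from st import *
Rc=RS@Rn.from_euler('z',-.09).as_matrix()@Rn.from_euler('y',.073).as_matrix()
step(Rc@FL,OS+RS@[.1866,-.0082,.002]+Rc@[0,0,.05])"
```

```text
t 9.2 tcp stand mm [417.9 405.9 170.4] F [-0.1  0.2  0.3] width mm 91.8 grip 0.0
q [-1.04  0.57  0.86  1.43 -0.22  1.17  0.63]
turn units [-1.24  0.51 -4.78] shift units [  7.22 -17.33   5.28] norm 19.5
pred [-0.04  0.41  0.48  2.03 -0.49  0.64  2.37] margin 0.37 miss mm [1.6 0.9 1.1] rows 23
```

Call:
arm_command --dp '[[0,0,0],[0,0,0],[0,0,0],[0,0,0],[0,0,0],[0.4,-0.963,0.1],[0.4,-0.963,0.1],[0.4,-0.963,0.1],[0.4,-0.963,0.1],[0.4,-0.963,0.1]]' --angular '[[-0.25,0.1,-0.96],[-0.25,0.1,-0.96],[-0.25,0.1,-0.96],[-0.25,0.1,-0.96],[-0.25,0.1,-0.96],[0,0,0],[0,0,0],[0,0,0],[0,0,0],[0,0,0]]' --claw '[1,1,1,1,1,1,1,1,1,1]'

```text
clock: 10.2
position: [0.6263, 0.1065, 0.2642]
ee_rot: [-0.032, 2.951, 0.038]
force: [0.7, -0.1, 0.0]
width: 1.002
gripper_force: 0.0
```

Call:
arm_command --dp '[[0.4,-0.963,0.1],[0.4,-0.963,0.1],[0.4,-0.963,0.1],[0.4,-0.963,0.1],[0.4,-0.963,0.1],[0.4,-0.963,0.1],[0.4,-0.963,0.1],[0.4,-0.963,0.68],[0.4,-0.963,0.68]]' --angular '[[0,0,0],[0,0,0],[0,0,0],[0,0,0],[0,0,0],[0,0,0],[0,0,0],[0,0,0],[0,0,0]]' --claw '[1,1,1,1,1,1,1,1,1]'

```text
clock: 11.1
position: [0.5534, -0.1104, 0.1917]
ee_rot: [-0.033, 2.949, 0.039]
force: [-0.1, -0.2, -0.6]
width: 0.998
gripper_force: 0.0
```

```bash
python3 -c "
from st import *
Rc=RS@Rn.from_euler('z',-.09).as_matrix()@Rn.from_euler('y',.073).as_matrix()
step(Rc@FL,OS+RS@[.1866,-.0082,.002]+Rc@[0,0,.05])"
```

```text
t 11.1 tcp stand mm [244.2  81.1 116.9] F [-0.1 -0.2 -0.6] width mm 91.8 grip 0.0
q [-0.35  0.3   0.62  1.97 -0.35  0.77  2.06]
turn units [0.01 0.03 0.02] shift units [ 1.63 -3.76  2.73] norm 4.9
pred [-0.07  0.41  0.53  2.03 -0.52  0.65  2.39] margin 0.35 miss mm [-0.3  0.   0.2] rows 5
```

Call:
arm_command --dp '[[0.41,-0.94,0.5],[0.41,-0.94,0.6],[0.41,-0.94,0.8],[0.4,-0.94,0.83],[0,0,0],[0,0,0]]' --angular '[[0,0.03,0.02],[0,0,0],[0,0,0],[0,0,0],[0,0,0],[0,0,0]]' --claw '[1,1,1,1,1,1]'

```text
clock: 11.7
position: [0.5275, -0.2027, 0.1145]
ee_rot: [-0.025, 2.956, 0.039]
force: [-0.1, 0.6, 0.7]
width: 0.998
gripper_force: 0.0
```

```bash
cat > look.py <<'E'
from st import *
from m import inst
from cell import arm
def snap(n):
    d=arm.get_image("wrist"); np.savez(n+".npz",**d); cv2.imwrite(f"pics/{n}.png",d["frame"][...,::-1]); return d
def proj(d,P):
    c=np.atleast_2d(P)@d["R"].T+d["t"];r=np.hypot(c[:,0],c[:,1]);t=np.arctan2(r,c[:,2]);f=d["K"][0,0]
    return d["K"][:2,2]+f*(t/r)[:,None]*c[:,:2]
def auto(d,hs,h,pitch=0,x0=.12,exp=(.015,0)):   # strip of colour hs on the stand, near stand x,y exp
    uv=proj(d,OS+RS@[exp[0],exp[1],h])[0].astype(int);b=(max(uv[0]-70,0),max(uv[1]-55,0),min(uv[0]+70,559),min(uv[1]+55,419))
    return rect(inst(d,RS,OS,strip(d,*hs,b),h,pitch,x0))
E
python3 -c "
from look import *
d=snap('w3')
Rc=RS@Rn.from_euler('z',-.09).as_matrix()@Rn.from_euler('y',.073).as_matrix()
step(Rc@FL,OS+RS@[.1866,-.0082,.002])
print(auto(d,HB,.006)); print(auto(d,HY,.012,.073,exp=(.095,0)))"
```

```text
t 11.75 tcp stand mm [190.7  -7.2  51.9] F [ 1.  -0.6  0.4] width mm 91.8 grip 0.0
q [-0.07  0.42  0.53  2.03 -0.52  0.65  2.39]
turn units [ 0.01 -0.01 -0.01] shift units [ 0.01 -0.05  2.  ] norm 2.0
pred [-0.01  0.5   0.45  2.05 -0.61  0.55  2.47] margin 0.27 miss mm [ 0.3 -0.2 -0.1] rows 4Traceback (most recent call last):
  File "<string>", line 6, in <module>
    print(auto(d,HB,.006)); print(auto(d,HY,.012,.073,exp=(.095,0)))
          ~~~~^^^^^^^^^^^
  File "look.py", line 11, in auto
    return rect(inst(d,RS,OS,strip(d,*hs,b),h,pitch,x0))
                             ~~~~~^^^^^^^^^
  File "h.py", line 39, in strip
    return (quad(b)+.5)/up-.5
            ~~~~^^^
  File "h.py", line 30, in quad
    k=(s>.12)&(s<.88)&(abs((c-a)@n)<4); v=cv2.fitLine(c[k].astype(np.float32),cv2.DIST_HUBER,0,.01,.01).ravel(); L.append(v)
                                          ~~~~~~~~~~~^^^^^^^^^^^^^^^^^^^^^^^^^^^^^^^^^^^^^^^^^^^^^^^^^^
cv2.error: OpenCV(4.12.0) /io/opencv/modules/imgproc/src/linefit.cpp:50: error: (-215:Assertion failed) count > 0 in function 'fitLine2D_wods'
```

View pics/w3.png

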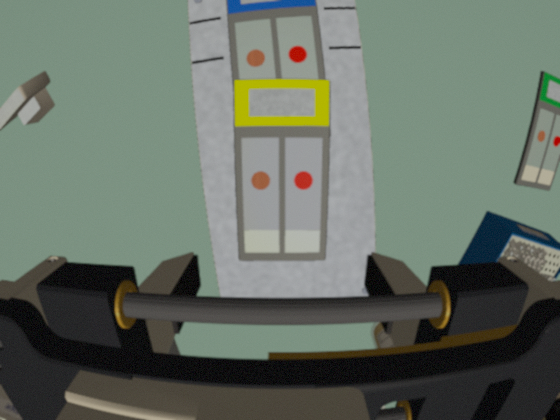

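The yellow case (strip at (282,103), upper end at (282,258)) is centred and square between the open fingers. Now I'll descend and grip.

Call:
arm_command --dp '[[0,0,0.5],[0,-0.05,0.5],[0,0,0.5],[0,0,0.4],[0,0,0.1],[0,0,0]]' --angular '[[0,0,0],[0,0,0],[0,0,0],[0,0,0],[0,0,0],[0,0,0]]' --claw '[1,1,1,1,1,1]' --force 15

```text
clock: 12.35
position: [0.537, -0.2013, 0.0653]
ee_rot: [-0.029, 2.956, 0.04]
force: [-0.7, 0.5, 1.7]
width: 0.998
gripper_force: 0.6
```

Call:
arm_command --dp '[[0,0,0],[0,0,0],[0,0,0],[0,0,0],[0,0,0],[0,0,0],[0,0,0],[0,0,0]]' --angular '[[0,0,0],[0,0,0],[0,0,0],[0,0,0],[0,0,0],[0,0,0],[0,0,0],[0,0,0]]' --claw '[0.85,0.75,0.7,0.65,0.62,0.6,0.55,0.55]' --force 15

```text
clock: 13.15
position: [0.5373, -0.2018, 0.0659]
ee_rot: [-0.029, 2.955, 0.039]
force: [-0.4, -0.2, 0.1]
width: 0.652
gripper_force: 15.0
```

```bash
python3 -c "
from look import *
step(RS@FL,OS+RS@[.136,-.0005,.009])"
```

```text
t 13.15 tcp stand mm [186.6  -8.1   2.1] F [-0.4 -0.2  0.1] width mm 60.0 grip 15.0
q [-0.01  0.5   0.45  2.05 -0.61  0.55  2.47]
turn units [ 0.03 -0.5  -0.6 ] shift units [ 2.03  0.3  -0.28] norm 2.1
pred [ 0.14  0.42  0.29  2.21 -0.71  0.38  2.72] margin 0.02 miss mm [ 0.4 -0.  -0.1] rows 4
```

Call:
arm_command --dp '[[0,0,-0.2],[0,0,-0.2],[0,0,0],[0,0,0],[0.7,0.1,0],[0.7,0.1,0],[0.65,0.1,0],[0,0,0],[0,0,0]]' --angular '[[0,0,0],[0,0,0],[0.02,-0.25,-0.3],[0.01,-0.25,-0.3],[0,0,0],[0,0,0],[0,0,0],[0,0,0],[0,0,0]]' --claw '[0.55,0.55,0.55,0.55,0.55,0.55,0.55,0.55,0.55]' --force 20

```text
clock: 14.05
position: [0.486, -0.2003, 0.063]
ee_rot: [-0.155, 2.874, 0.02]
force: [0.7, -0.2, -0.2]
width: 0.651
gripper_force: 20.0
```

```bash
python3 -c "
from look import *
d=snap('w4')
step(RS@FL,OS+RS@[.136,-.0005,.0075])"
```

```text
t 14.1 tcp stand mm [137.3  -1.1  12.3] F [-0.1 -0.1 -0.8] width mm 59.7 grip 20.0
q [ 0.16  0.41  0.27  2.21 -0.67  0.38  2.69]
turn units [-0.01  0.01 -0.  ] shift units [0.05 0.02 0.19] norm 0.2
pred [ 0.17  0.42  0.26  2.21 -0.68  0.37  2.7 ] margin 0.04 miss mm [ 0.  -0.1  0.1] rows 2
```

View pics/w4.png

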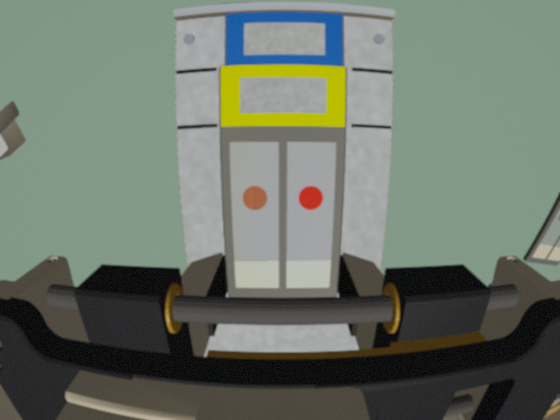

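Blue strip at (284,38) and yellow strip at (283,96) are square to each other, and the marks are at rows 71 and 127. Measuring precisely from here.

```bash
cat > ck.py <<'E'
from look import *
from m import marks
def check(d,hy,pitch=0,bw=None):
    yaw,o=marks(d,bw or [(182,212,64,79),(356,388,64,79),(182,212,120,134),(356,388,120,134)])
    R=Rstand(yaw)
    return yaw,o,R
E
python3 -c "
from ck import *
d=load('w4.npz');yaw,o,R=check(d,0)
print('blue',rect(inst(d,R,o,strip(d,*HB,(215,8,355,66)),.006)))
for h in (.016,.0175,.019): print('yel',h,rect(inst(d,R,o,strip(d,*HY,(212,62,355,132)),h)))
"
```

```text
yaw 0.1094 origin [ 0.3578 -0.2139  0.0156] marks [[0.03, -0.0456, 0.0], [0.03, 0.0457, -0.0], [0.06, -0.0463, -0.0], [0.06, 0.0461, -0.0]]
blue {'low': array([0.0006, 0.    , 0.006 ]), 'high': array([ 0.0285, -0.    ,  0.006 ]), 'yaw': -0.0049, 'w': array([0.0579, 0.0577]), 'ylow': -0.0063}
yel 0.016 {'low': array([ 0.0308, -0.0007,  0.016 ]), 'high': array([ 0.0601, -0.0009,  0.016 ]), 'yaw': -0.0059, 'w': array([0.0584, 0.0587]), 'ylow': -0.0078}
yel 0.0175 {'low': array([ 0.0311, -0.0007,  0.0175]), 'high': array([ 0.0601, -0.0009,  0.0175]), 'yaw': -0.0059, 'w': array([0.0578, 0.0581]), 'ylow': -0.0078}
yel 0.019 {'low': array([ 0.0313, -0.0007,  0.019 ]), 'high': array([ 0.0601, -0.0009,  0.019 ]), 'yaw': -0.0059, 'w': array([0.0572, 0.0575]), 'ylow': -0.0078}
```

Call:
arm_command --dp '[[0.02,0.03,0.06],[0,0,0.06],[0,0,0.04],[0,0,0.02],[0,0,0]]' --angular '[[0,0,0],[0,0,0],[0,0,0],[0,0,0],[0,0,0]]' --claw '[0.55,0.55,0.55,0.55,0.55]'

```text
clock: 14.6
position: [0.4861, -0.1992, 0.0578]
ee_rot: [-0.156, 2.875, 0.02]
force: [-0.3, -0.1, 0.6]
width: 0.646
gripper_force: 20.0
```

```bash
python3 -c "
from ck import *
rel()"
```

```text
t 14.6 tcp stand mm [1.357e+02 1.000e-01 7.400e+00] F [-0.3 -0.1  0.6] width mm 59.4 grip 20.0
```

Call:
arm_command --dp '[[0,0,0.02],[0,0,0.02],[0,0,0]]' --angular '[[0,0,0],[0,0,0],[0,0,0]]' --claw '[0.55,0.55,0.55]'

```text
clock: 14.9
position: [0.4863, -0.1991, 0.0572]
ee_rot: [-0.156, 2.875, 0.02]
force: [-1.4, 1.0, 6.4]
width: 0.648
gripper_force: 20.0
```

```bash
python3 -c "
from ck import *
s=rel();print(s['joints'].round(3),s['ft_torque'].round(2))
d=snap('w5');yaw,o,R=check(d,0)
print('blue',rect(inst(d,R,o,strip(d,*HB,(215,4,355,66)),.006)))
for h in (.012,.0135): print('yel',h,rect(inst(d,R,o,strip(d,*HY,(212,60,355,132)),h)))
"
```

```text
t 14.9 tcp stand mm [1.357e+02 1.000e-01 6.700e+00] F [-1.4  1.   6.4] width mm 59.6 grip 20.0
[ 0.177  0.417  0.25   2.213 -0.679  0.365  2.693] [0.3  0.54 0.14]
yaw 0.1093 origin [ 0.3577 -0.2128  0.0156] marks [[0.03, -0.0442, 0.0], [0.03, 0.0442, 0.0], [0.06, -0.0445, -0.0], [0.06, 0.0445, 0.0]]
blue {'low': array([ 0.0004, -0.001 ,  0.006 ]), 'high': array([ 0.0281, -0.0011,  0.006 ]), 'yaw': -0.0076, 'w': array([0.0579, 0.0578]), 'ylow': -0.014}
yel 0.012 {'low': array([ 0.0298, -0.0007,  0.012 ]), 'high': array([ 0.0592, -0.0008,  0.012 ]), 'yaw': -0.0027, 'w': array([0.0586, 0.0585]), 'ylow': -0.0047}
yel 0.0135 {'low': array([ 0.03  , -0.0007,  0.0135]), 'high': array([ 0.0591, -0.0008,  0.0135]), 'yaw': -0.0027, 'w': array([0.058, 0.058]), 'ylow': -0.0047}
```

Call:
arm_command --dp '[[0,0,-0.03],[-0.02,0,0],[0,0,0.02],[0,0,0]]' --angular '[[0,0,0],[0,0,0],[0,0,0],[0,0,0]]' --claw '[0.55,0.55,0.55,0.55]' --force 8

```text
clock: 15.35
position: [0.4868, -0.1991, 0.0574]
ee_rot: [-0.156, 2.875, 0.02]
force: [-0.5, 0.1, 2.5]
width: 0.654
gripper_force: 8.0
```

Call:
arm_command --dp '[[0,0,0],[0,0,0],[0,0,0],[0,0,0],[0,0,0],[0,0,0],[0,0,0]]' --angular '[[0,0,0],[0,0,0],[0,0,0],[0,0,0],[0,0,0],[0,0,0],[0,0,0]]' --claw '[0.66,0.67,0.7,0.75,0.85,0.95,1]'

```text
clock: 16.05
position: [0.4867, -0.1991, 0.0573]
ee_rot: [-0.156, 2.875, 0.02]
force: [0.5, -0.3, -0.2]
width: 0.959
gripper_force: 0.0
```

Call:
arm_command --dp '[[0,0,-0.4],[0,0,-0.6],[0,0,-0.6],[0,0,-0.4],[0,0,0]]' --angular '[[0,0,0],[0,0,0],[0,0,0],[0,0,0],[0,0,0]]' --claw '[1,1,1,1,1]'

```text
clock: 16.55
position: [0.4743, -0.2008, 0.1072]
ee_rot: [-0.156, 2.873, 0.019]
force: [0.2, 0.7, 0.2]
width: 0.999
gripper_force: 0.0
```

```bash
python3 -c "
from ck import *
rel();d=snap('w6')
"
```

```text
t 16.55 tcp stand mm [136.9  -0.2  58.1] F [0.2 0.7 0.2] width mm 91.9 grip 0.0
```

View pics/w6.png

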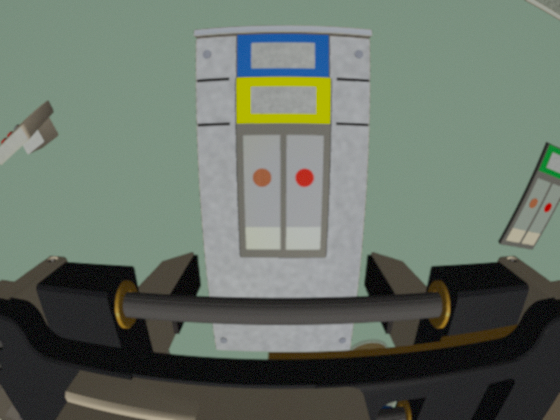

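The yellow strip (283,100) is level with the marks and butts straight onto the blue strip (283,55). Next I'll measure the residual and plan the move to green.

```bash
python3 -c "
from ck import *
d=load('w6.npz');yaw,o,R=check(d,0,bw=[(200,228,72,87),(338,366,72,87),(200,228,117,132),(338,366,117,132)])
print('blue',rect(inst(d,R,o,strip(d,*HB,(230,26,338,82)),.006)))
print('yel',rect(inst(d,R,o,strip(d,*HY,(230,68,338,130)),.012)))
d1=load('w1.npz');z=np.array([0,0,1.]);q=onplane(d1,strip(d1,*HG,(465,165,520,205)),.006*z,z,True)
print('green',rect(q))
RG=pose(-.075,0);low=rect(q)['low'][:2];g=np.r_[low,0]+Rn.from_euler('z',-.075).as_matrix()@[.06,0,.10]
print(g);step(RG,g)
"
```

```text
yaw 0.1093 origin [ 0.3578 -0.214   0.0156] marks [[0.03, -0.0453, 0.0], [0.03, 0.045, -0.0], [0.06, -0.0456, 0.0], [0.06, 0.0458, -0.0]]
blue {'low': array([0.0009, 0.0001, 0.006 ]), 'high': array([0.0287, 0.0001, 0.006 ]), 'yaw': -0.0023, 'w': array([0.0576, 0.0575]), 'ylow': -0.0048}
yel {'low': array([0.0308, 0.0004, 0.012 ]), 'high': array([0.0597, 0.0004, 0.012 ]), 'yaw': -0.0009, 'w': array([0.0581, 0.058 ]), 'ylow': -0.0016}
green {'low': array([0.3963, 0.0742, 0.006 ]), 'high': array([0.4246, 0.0722, 0.006 ]), 'yaw': -0.07, 'w': array([0.0564, 0.0569]), 'ylow': -0.0686}
[0.45613133 0.06970422 0.1       ]
t 16.6 tcp stand mm [1.367e+02 1.000e-01 5.740e+01] F [ 0.9 -0.2  0.2] width mm 92.1 grip 0.0
q [ 0.09  0.32  0.37  2.2  -0.56  0.48  2.58]
turn units [0.16 1.76 1.22] shift units [ 1.53 10.72  0.26] norm 10.8
pred [-0.73  0.35  0.58  2.17 -0.31  0.67  1.57] margin 0.37 miss mm [-3.4  2.   1.5] rows 13
```

Call:
arm_command --dp '[[0,0,-0.5],[0,0,-0.5],[0,0.6,0],[0.15,0.97,0],[0.15,0.97,0],[0.15,0.97,0.1],[0.15,0.97,0.1],[0.15,0.97,0.1],[0.15,0.97,0.1],[0.15,0.97,0.2]]' --angular '[[0.08,0.88,0.61],[0.08,0.88,0.61],[0,0,0],[0,0,0],[0,0,0],[0,0,0],[0,0,0],[0,0,0],[0,0,0],[0,0,0]]' --claw '[1,1,1,1,1,1,1,1,1,1]'

```text
clock: 17.6
position: [0.4525, -0.013, 0.1121]
ee_rot: [0.071, 3.102, 0.01]
force: [-0.5, 0.1, 1.1]
width: 0.999
gripper_force: 0.0
```

Call:
arm_command --dp '[[0.15,0.97,0.2],[0.15,0.97,0.2],[0.15,0.97,0.2],[0,0.4,0.1],[0,0,0],[0,0,0]]' --angular '[[0,0,0],[0,0,0],[0,0,0],[0,0,0],[0,0,0],[0,0,0]]' --claw '[1,1,1,1,1,1]'

```text
clock: 18.2
position: [0.446, 0.0683, 0.0952]
ee_rot: [0.072, 3.102, 0.009]
force: [0.2, -0.2, 0.8]
width: 1.001
gripper_force: 0.0
```

```bash
python3 -c "
from ck import *
s=rel();print(s['position']);d=snap('w7');z=np.array([0,0,1.])
uv=proj(d,[.41,.073,.006])[0].astype(int);print(uv)
q=onplane(d,strip(d,*HG,(uv[0]-90,max(0,uv[1]-60),uv[0]+90,uv[1]+60)),.006*z,z,True)
r=rect(q);print('green',r)
y=-.075;low=r['low'][:2]
g=np.r_[low,0]+Rn.from_euler('z',y).as_matrix()@[.105,0,.002]
step(pose(y,0),g)
"
```

```text
t 18.2 tcp stand mm [134.9 270.3  46.3] F [ 0.2 -0.2  0.8] width mm 92.1 grip 0.0
[0.44604549 0.06827183 0.09519548]
[285 171]
green {'low': array([0.3964, 0.075 , 0.006 ]), 'high': array([0.4245, 0.073 , 0.006 ]), 'yaw': -0.0687, 'w': array([0.0568, 0.057 ]), 'ylow': -0.0712}
t 18.25 tcp stand mm [135.  270.   46.4] F [ 0.8 -0.5  0.8] width mm 92.1 grip 0.0
q [-0.71  0.34  0.55  2.2  -0.29  0.63  1.57]
turn units [0.05 0.26 0.18] shift units [-2.2   0.13  3.73] norm 4.3
pred [-0.54  0.59  0.42  2.1  -0.46  0.54  1.71] margin 0.4 miss mm [ 0.  -0.4  0.3] rows 5
```

Call:
arm_command --dp '[[-0.7,0.13,0],[-0.7,0,0.2],[-0.65,0,0.4],[0,0,0.8],[0,0,0.8],[0,0,0.7],[0,0,0.5],[0,0,0.2],[0,0,0.1],[0,0,0]]' --angular '[[0.05,0.26,0.15],[0,0,0],[0,0,0],[0,0,0],[0,0,0],[0,0,0],[0,0,0],[0,0,0],[0,0,0],[0,0,0]]' --claw '[1,1,1,1,1,1,1,1,1,1]'

```text
clock: 19.25
position: [0.4974, 0.0691, 0.0037]
ee_rot: [-0.109, -3.139, -0.001]
force: [0.3, 0.1, -0.1]
width: 1.001
gripper_force: 0.0
```

```bash
python3 -c "
from ck import *
s=rel();print(s['position'])
step(pose(-.07,0),np.r_[.3964,.075,0]+Rn.from_euler('z',-.07).as_matrix()@[.101,0,.002])
"
```

```text
t 19.25 tcp stand mm [160.6 265.5 -55.3] F [ 0.3  0.1 -0.1] width mm 92.0 grip 0.0
[0.49742381 0.06905226 0.00372417]
t 19.25 tcp stand mm [160.6 265.5 -55.3] F [ 0.3  0.1 -0.1] width mm 92.0 grip 0.0
q [-0.55  0.58  0.42  2.11 -0.45  0.54  1.71]
turn units [ 0.   -0.    0.01] shift units [ 0.01 -0.05  0.07] norm 0.1
pred [-0.55  0.58  0.42  2.11 -0.46  0.53  1.71] margin 0.41 miss mm [-0.   0.1 -0. ] rows 2
```

Call:
arm_command --dp '[[0,-0.05,0.07],[0,0,0],[0,0,0],[0,0,0],[0,0,0],[0,0,0],[0,0,0],[0,0,0],[0,0,0]]' --angular '[[0,0,0],[0,0,0],[0,0,0],[0,0,0],[0,0,0],[0,0,0],[0,0,0],[0,0,0],[0,0,0]]' --claw '[1,0.85,0.75,0.7,0.65,0.62,0.6,0.55,0.55]' --force 20

```text
clock: 20.15
position: [0.4971, 0.0682, 0.0018]
ee_rot: [-0.108, -3.139, -0.001]
force: [-0.3, 0.9, 3.0]
width: 0.646
gripper_force: 20.0
```

Call:
arm_command --dp '[[0,0,-0.3],[0,0,-0.8],[0,0,-1],[0,0,-1],[0,0,-1],[0,0,-1],[0,0,-0.5],[0,0,0]]' --angular '[[0,0,0],[0,0,0],[0,0,0],[0,0,0],[0,0,0],[0,0,0],[0,0,0],[0,0,0]]' --claw '[0.55,0.55,0.55,0.55,0.55,0.55,0.55,0.55]' --force 25

```text
clock: 20.95
position: [0.4981, 0.0682, 0.1432]
ee_rot: [0.108, 3.138, 0.003]
force: [0.5, 0.5, -0.9]
width: 0.642
gripper_force: 25.0
```

```bash
python3 -c "
from ck import *
step(RS@FL,OS+RS@[.166,0,.06])
"
```

```text
t 20.95 tcp stand mm [197.3 264.6  79.2] F [ 0.5  0.5 -0.9] width mm 59.1 grip 25.0
q [-0.7   0.36  0.59  2.01 -0.27  0.85  1.55]
turn units [-0.14 -1.73 -1.18] shift units [  1.25 -10.59   0.77] norm 10.7
pred [ 0.03  0.33  0.41  2.14 -0.53  0.52  2.52] margin 0.22 miss mm [1.  0.7 0.4] rows 13
```

Call:
arm_command --dp '[[0,0,0],[0,0,0],[0.11,-0.96,0],[0.11,-0.96,0],[0.11,-0.96,0],[0.11,-0.96,0],[0.11,-0.96,0],[0.11,-0.96,0],[0.11,-0.96,0],[0.11,-0.96,0]]' --angular '[[-0.07,-0.86,-0.59],[-0.07,-0.86,-0.59],[0,0,0],[0,0,0],[0,0,0],[0,0,0],[0,0,0],[0,0,0],[0,0,0],[0,0,0]]' --claw '[0.55,0.55,0.55,0.55,0.55,0.55,0.55,0.55,0.55,0.55]'

```text
clock: 21.95
position: [0.4944, -0.126, 0.1351]
ee_rot: [-0.147, 2.894, 0.018]
force: [-1.2, -1.0, -0.6]
width: 0.644
gripper_force: 25.0
```

Call:
arm_command --dp '[[0.11,-0.96,0.2],[0.11,-0.96,0.3],[0.11,-0.96,0.3],[0,0,0],[0,0,0]]' --angular '[[0,0,0],[0,0,0],[0,0,0],[0,0,0],[0,0,0]]' --claw '[0.55,0.55,0.55,0.55,0.55]'

```text
clock: 22.45
position: [0.4984, -0.1974, 0.1137]
ee_rot: [-0.144, 2.894, 0.018]
force: [-0.7, 1.0, -0.9]
width: 0.649
gripper_force: 25.0
```

```bash
python3 -c "
from ck import *
step(RS@FL,OS+RS@[.163,0.0005,.03])
"
```

```text
t 22.45 tcp stand mm [162.1   0.6  58.1] F [-0.7  1.  -0.9] width mm 59.7 grip 25.0
q [ 0.    0.34  0.44  2.14 -0.53  0.53  2.51]
turn units [-0.01 -0.12 -0.06] shift units [-0.03 -0.    1.12] norm 1.1
pred [ 0.07  0.39  0.36  2.16 -0.62  0.46  2.61] margin 0.13 miss mm [0.1 0.  0.1] rows 3
```

Call:
arm_command --dp '[[0,0,0],[0,0,0.5],[-0.06,0,0.5],[0,0,0.35],[0,0,0],[0,0,0]]' --angular '[[-0.01,-0.12,-0.06],[0,0,0],[0,0,0],[0,0,0],[0,0,0],[0,0,0]]' --claw '[0.55,0.55,0.55,0.55,0.55,0.55]'

```text
clock: 23.05
position: [0.5096, -0.1959, 0.0823]
ee_rot: [-0.159, 2.874, 0.02]
force: [0.5, -0.2, -1.0]
width: 0.643
gripper_force: 25.0
```

```bash
python3 -c "
from ck import *
rel();d=snap('w8')
"
```

```text
t 23.05 tcp stand mm [164.9   0.8  24.9] F [ 0.5 -0.2 -1. ] width mm 59.2 grip 25.0
```

View pics/w8.png

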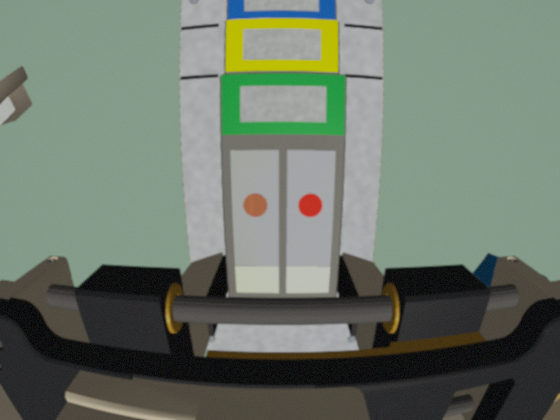

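The green strip (283,104) is held square just above the yellow strip (282,45), with the marks at rows 27 and 77. Measuring the offset.

```bash
cat > ck2.py <<'E'
from ck import *
def three(n,bw,hg,vs):
    d=load(n+'.npz') if n in ('w8',) else snap(n)
    yaw,o,R=check(d,0,bw=bw)
    print('yel',rect(inst(d,R,o,strip(d,*HY,vs[0]),.012)))
    print('grn',rect(inst(d,R,o,strip(d,*HG,vs[1]),hg)))
E
python3 -c "
from ck2 import *
three('w8',[(184,216,19,34),(347,378,19,34),(184,216,69,84),(347,378,69,84)],.029,[(215,12,350,76),(210,66,355,140)])
"
```

```text
yaw 0.1096 origin [ 0.3578 -0.2142  0.0156] marks [[0.03, -0.0456, 0.0], [0.03, 0.0458, 0.0], [0.06, -0.0453, -0.0], [0.06, 0.0452, 0.0]]
yel {'low': array([0.0304, 0.0007, 0.012 ]), 'high': array([0.0594, 0.0005, 0.012 ]), 'yaw': 0.0005, 'w': array([0.0583, 0.0581]), 'ylow': -0.0008}
grn {'low': array([0.0632, 0.0012, 0.029 ]), 'high': array([0.0918, 0.0012, 0.029 ]), 'yaw': 0.0023, 'w': array([0.0572, 0.0573]), 'ylow': 0.0031}
```

Call:
arm_command --dp '[[0.05,-0.02,0.1],[0.04,0,0.12],[0,0,0.1],[0,0,0.06],[0,0,0]]' --angular '[[0,0,0],[0,0,0],[0,0,0],[0,0,0],[0,0,0]]' --claw '[0.55,0.55,0.55,0.55,0.55]'

```text
clock: 23.6
position: [0.5101, -0.1965, 0.0729]
ee_rot: [-0.159, 2.873, 0.02]
force: [0.2, -0.2, -0.9]
width: 0.647
gripper_force: 25.0
```

```bash
python3 -c "
from ck2 import *
rel()
three('w9',[(178,216,10,28),(347,384,10,28),(178,216,61,80),(347,384,61,80)],.0195,[(215,2,350,76),(210,56,355,140)])
"
```

```text
t 23.6 tcp stand mm [162.9   0.2  15.7] F [ 0.2 -0.2 -0.9] width mm 59.5 grip 25.0
yaw 0.1093 origin [ 0.3578 -0.2143  0.0156] marks [[0.03, -0.045, -0.0], [0.03, 0.045, -0.0], [0.06, -0.0444, -0.0], [0.06, 0.0443, 0.0]]
yel {'low': array([0.0303, 0.0007, 0.012 ]), 'high': array([0.0597, 0.0006, 0.012 ]), 'yaw': -0.007, 'w': array([0.0582, 0.0582]), 'ylow': -0.0059}
grn {'low': array([0.0613, 0.0007, 0.0195]), 'high': array([0.0898, 0.0006, 0.0195]), 'yaw': -0.001, 'w': array([0.0573, 0.0574]), 'ylow': -0.0036}
```

Call:
arm_command --dp '[[0.02,0,0.03],[0,0,0.03],[0,0,0.02],[0,0,0]]' --angular '[[0,0,0],[0,0,0],[0,0,0],[0,0,0]]' --claw '[0.55,0.55,0.55,0.55]'

```text
clock: 24.05
position: [0.5103, -0.1965, 0.0711]
ee_rot: [-0.159, 2.873, 0.019]
force: [-0.8, 0.2, 2.8]
width: 0.644
gripper_force: 25.0
```

```bash
python3 -c "
from ck2 import *
rel()
three('w10',[(178,214,7,25),(349,384,7,25),(178,214,59,77),(349,384,59,77)],.018,[(215,0,350,76),(210,54,355,140)])
"
```

```text
t 24.05 tcp stand mm [1.626e+02 1.000e-01 1.390e+01] F [-0.8  0.2  2.8] width mm 59.3 grip 25.0
yaw 0.1093 origin [ 0.3574 -0.2146  0.0154] marks [[0.0302, -0.0409, 0.0], [0.0302, 0.0409, -0.0], [0.0598, -0.0394, 0.0], [0.0598, 0.0394, -0.0]]
yel {'low': array([0.0307, 0.0011, 0.012 ]), 'high': array([0.0602, 0.0009, 0.012 ]), 'yaw': -0.0004, 'w': array([0.0584, 0.0584]), 'ylow': 0.0017}
grn {'low': array([0.0613, 0.001 , 0.018 ]), 'high': array([0.0902, 0.0009, 0.018 ]), 'yaw': 0.0012, 'w': array([0.0578, 0.0577]), 'ylow': 0.0026}
```

Call:
arm_command --dp '[[0,0,0],[0,0,0],[0,0,0],[0,0,0],[0,0,0],[0,0,0],[0,0,0],[0,0,0],[0,0,0]]' --angular '[[0,0,0],[0,0,0],[0,0,0],[0,0,0],[0,0,0],[0,0,0],[0,0,0],[0,0,0],[0,0,0]]' --claw '[0.6,0.66,0.67,0.7,0.75,0.85,0.95,1,1]' --force 8

```text
clock: 25.0
position: [0.5102, -0.1966, 0.071]
ee_rot: [-0.159, 2.873, 0.019]
force: [0.8, -0.1, -0.0]
width: 0.993
gripper_force: 0.0
```

Call:
arm_command --dp '[[0,0,-0.4],[0,0,-0.7],[0,0,-0.8],[0,0,-0.8],[0,0,-0.8],[0,0,-0.5],[0,0,0],[0,0,0]]' --angular '[[0,0,0],[0,0,0],[0,0,0],[0,0,0],[0,0,0],[0,0,0],[0,0,0],[0,0,0]]' --claw '[1,1,1,1,1,1,1,1]'

```text
clock: 25.8
position: [0.4843, -0.199, 0.1675]
ee_rot: [-0.16, 2.872, 0.02]
force: [1.2, 0.6, 0.6]
width: 1.003
gripper_force: 0.0
```

```bash
python3 -c "
from ck2 import *
rel();d=snap('w11')
print(proj(d,OS+RS@[[.03],[-.0455],[0]][0:0] if 0 else np.array([OS+RS@[a,b,0] for a in(.03,.06) for b in(-.0455,.0455)])).round(0).tolist())
"
```

```text
t 25.8 tcp stand mm [162.3   0.5 113.8] F [1.2 0.6 0.6] width mm 92.2 grip 0.0
[[227.0, 57.0], [338.0, 57.0], [227.0, 92.0], [338.0, 92.0]]
```

View pics/w11.png

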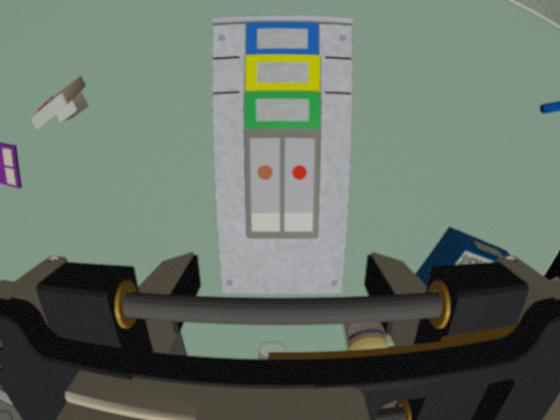

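The blue (283,38), yellow (283,72) and green (283,110) strips are stacked in line and square. I'll do one last numeric check before handing in.

```bash
python3 -c "
from ck import *
d=load('w11.npz');yaw,o,R=check(d,0,bw=[(215,239,51,64),(326,350,51,64),(215,239,86,99),(326,350,86,99)])
for n,h,b,z in (('b',HB,(240,16,326,62),.006),('y',HY,(240,48,326,98),.012),('g',HG,(240,86,326,136),.018)): print(n,rect(inst(d,R,o,strip(d,*h,b),z)))
"
```

```text
yaw 0.1092 origin [ 0.3579 -0.2137  0.0156] marks [[0.0301, -0.0458, 0.0], [0.03, 0.0457, -0.0], [0.0599, -0.0453, -0.0], [0.06, 0.0454, -0.0]]
b {'low': array([ 0.0012, -0.0001,  0.006 ]), 'high': array([ 0.0282, -0.0002,  0.006 ]), 'yaw': -0.0044, 'w': array([0.0573, 0.0572]), 'ylow': -0.0044}
y {'low': array([0.031 , 0.0001, 0.012 ]), 'high': array([0.0597, 0.0001, 0.012 ]), 'yaw': 0.002, 'w': array([0.0578, 0.0579]), 'ylow': 0.002}
g {'low': array([0.0611, 0.0002, 0.018 ]), 'high': array([ 0.0894, -0.0001,  0.018 ]), 'yaw': 0.0009, 'w': array([0.057, 0.057]), 'ylow': -0.0002}
```

Everything is within about 0.5 mm, so I'm handing it in.

```bash
python3 -c "
from cell import arm
print(arm.sign_off())"
```

```text
the job is handed in; nothing more can be done
None
```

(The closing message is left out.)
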